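Make the press plate ready: hang the cans, shut the tubes, build the packing

TASK

Make this rigging bench ready for pressing: hang both screw cans by their handles on the two-hook stand, one on each hook and always kept upright, and press shut the flip caps of all three tubes. Then stack all the loose steel packing discs flat on the round plate, centred, in order of size with the largest at the bottom, and do not knock over the oil bottle.

Things in the scene. Friction and masses are not known exactly. Their poses are not given: they have to be found in the camera images.
- can_a: Tin can, 64 mm across, 52 mm high, 0.25 kg (varies), full of screws; origin at the centre of its underside, z up. Rigid handle, an arch in its yz plane: straight 8 x 8 mm bar along y, 100 mm long, underside 108 mm and top 116 mm above the origin, on thin legs near its ends (46 mm off centre); 56 mm free height over the rim. Starts on the round plate.
- can_b: Tin can, 64 mm across, 52 mm high, 0.25 kg (varies), full of screws; origin at the centre of its underside, z up. Rigid handle, an arch in its yz plane: straight 8 x 8 mm bar along y, 100 mm long, underside 108 mm and top 116 mm above the origin, on thin legs near its ends (46 mm off centre); 56 mm free height over the rim. Starts on the bench, at the left.
- can_a_handle (a point): Middle of the underside of can_a's handle bar (108 mm above the can's origin).
- can_b_handle (a point): The same point on can_b.
- stand: Steel stand fixed to the bench; place and yaw vary. Origin under the centre of its foot (120 x 220 x 14 mm). A post carries a crossbar along y (200 mm, 16 mm thick, centre 195 mm up). From it two round level prongs, 10 mm thick, 160 mm apart, reach 100 mm along -x (towards the robot), then turn up: the tip's top is 16 mm above the prongs' upper side, 112 mm from the crossbar.
- hook_left (a point): Resting place for a handle on the prong at the stand's +y: on the prong's upper side, 200 mm above the bench, 78 mm from the crossbar's centre line and 22 mm short of the bend to the turned-up tip (which ends 34 mm farther out). Axes as the stand's.
- hook_right (a point): The same on the prong at the stand's -y.
- plate_top (a point): Centre of the upper face of the round steel plate, 110 mm across, 16 mm high, fixed to the bench (a flat bar foot shows under it); its place varies.
- rack: Fixed grey block 50 x 140 x 36 mm (x, y, z) with three white tubes, 28 mm across, 44 mm apart along the rack's y, tops 60 mm above the bench. Origin at the centre of its underside; place and yaw vary.
- cap0 (a joint): Hinge of the flip cap on the tube at the rack's -y: rad, 0 is shut, grows as it opens upward (stop at 1.9); starts open 0.6 to 1.15. Cap 31 mm across, 5 mm thick, top 66 mm above the bench when shut. It stays where it is left (0.008 N m of friction): pushing its free end down shuts it.
- cap0_tab (a point): Upper side of the thumb tab at the free end of cap0, 38 mm from the hinge.
- cap0_hinge (a point): Hinge line of cap0, at the tube's +x side, 18 mm from the tube's axis, 60.5 mm above the bench; the hinge runs along the rack's y and the shut cap reaches from it along the rack's -x. Axes as the rack's.
- cap1 (a joint): Hinge of the flip cap on the tube in the middle: rad, 0 is shut, grows as it opens upward (stop at 1.9); starts open 0.6 to 1.15. Cap 31 mm across, 5 mm thick, top 66 mm above the bench when shut. It stays where it is left (0.008 N m of friction): pushing its free end down shuts it.
- cap1_tab (a point): Upper side of the thumb tab at the free end of cap1, 38 mm from the hinge.
- cap1_hinge (a point): Hinge line of cap1, at the tube's +x side, 18 mm from the tube's axis, 60.5 mm above the bench; the hinge runs along the rack's y and the shut cap reaches from it along the rack's -x. Axes as the rack's.
- cap2 (a joint): Hinge of the flip cap on the tube at the rack's +y: rad, 0 is shut, grows as it opens upward (stop at 1.9); starts open 0.6 to 1.15. Cap 31 mm across, 5 mm thick, top 66 mm above the bench when shut. It stays where it is left (0.008 N m of friction): pushing its free end down shuts it.
- cap2_tab (a point): Upper side of the thumb tab at the free end of cap2, 38 mm from the hinge.
- cap2_hinge (a point): Hinge line of cap2, at the tube's +x side, 18 mm from the tube's axis, 60.5 mm above the bench; the hinge runs along the rack's y and the shut cap reaches from it along the rack's -x. Axes as the rack's.
- disc64: Flat round steel packing disc, 64 mm across, 14 mm thick, 0.35 kg, same metal as the others; origin at the centre of its underside, z up. Absent (None) in some starts.
- disc56: Flat round steel packing disc, 56 mm across, 14 mm thick, 0.27 kg, same metal as the others; origin at the centre of its underside, z up. Absent (None) in some starts.
- disc48: Flat round steel packing disc, 48 mm across, 14 mm thick, 0.20 kg, same metal as the others; origin at the centre of its underside, z up. Absent (None) in some starts.
- disc40: Flat round steel packing disc, 40 mm across, 14 mm thick, 0.14 kg, same metal as the others; origin at the centre of its underside, z up. Absent (None) in some starts.
- disc32: Flat round steel packing disc, 32 mm across, 14 mm thick, 0.09 kg, same metal as the others; origin at the centre of its underside, z up. Absent (None) in some starts.
- oil: Grey bottle 48 mm across, 130 mm tall, standing among the discs; origin at its underside. Must not be knocked over.
There are look-alikes about, which are no part of the job. What is shaped like the can_a but pink or yellow is not meant.

How it is judged:
By the outcome, as a careful person would: the job done as asked, in the order asked, and still so for the second after the job is handed in, with the robot touching nothing.
Of disc64, disc56, disc48, disc40, disc32 only 3 to 5 are there at a start; the rules pass over those that are not, and their reading is None.
At some moment in a run one of disc64, disc56, disc48, disc40, disc32 may be knocked a few centimetres aside while the robot is not near it.
It also fails if it takes over 210 s, if anything falls off the work surface, if the arm or the gripper's body presses on something with over 40 N, if the wrist force passes 120 N, or if a joint passes its speed limit or range.

ROBOT

A 6-joint arm with a two-finger parallel gripper is mounted at the origin on the work surface. World frame = base frame: x ahead of the robot, y to its left, z up, the work surface at z = 0. Lengths are in m, angles in rad, forces in N, time in s.
With the tool pointing down it reaches from about 0.3 to 0.875 m from the base axis. Payload 6.4 kg.
Tool frame: the origin (TCP) lies between the finger pads; the fingertips stand tip_extent ahead of it and the grasp point (between the pads) lies 5 mm behind it (tip_extent is the distance from the TCP to the fingertips, in m); z points along the fingers, y is the direction in which the jaws open and shut (so a half turn about z gives the same grasp; the last joint's range is limited). The gripper opens to 85 mm and grips with 20 to 120 N. Pads are 22 mm wide; open, the fingers measure 114 mm over their backs; the gripper's body (76 mm by 85 mm) begins 54 mm behind the grasp point. The pads swing forward as they close: fully open they stand 13 mm farther back than shut.
Start: joints at [-1.519, 0.181, 1.607, -0, 1.354, -0.206], TCP at [0.147, -0.556, 0.245] pointing down, gripper open.
Joint ranges: [-2.99, 2.99], [-0.89, 2.07], [0.3, 2.58], [-1.14, 4.28], [0, 2.63], [-3.12, 3.12]. Speed limits (rad/s): [2.57, 2.57, 3.01, 3.14, 3.14, 3.14].

INTERFACE

Orientations are given as a unit quaternion [w, x, y, z].
In Python, from bench import * gives the robot as it stands.
- The arm moves only by the shell command python3 -m jog 'ROWS'. ROWS is JSON, a list of rows, each a list of 3 entries, a list of its own where there are three numbers: the shift along the tool's x, y, z in mm, then the turn, a rotation vector about the tool's x, y, z in rad, then the opening, from 0 (shut) to 1 (fully open). A call has 1 to 20 rows; each row is the pose to reach, as a shift and turn from the pose measured when the call began, along the tool's axes at that moment; what a row does not reach only later rows make up. A row lasts 1/12 s, in which the tool goes at most 41.7 mm and 7.16 degrees, less where a joint would pass 70% of its speed; a pose out of reach is approached as far as the arm can. A call with a gripper value outside its range is refused whole. The fingers move at their own pace and stop on an object; the grip force is fixed at half the most. Time passes only in rows, so rows that repeat a pose let the fingers close. It gives the time, the measured TCP pose, the force and the opening at its end, in the units of the state.
- get_obs(): the state, without advancing time (a new reading comes with each control period).
- camera(name): name is "scene" or "side" or "wrist"; returns (picture, depth): 480x640x3 uint8, red, green, blue; 480x640 float32, m along the optical axis (not along the pixel's ray), 0 where there is no reading.
- get_calibration(name): a dict with "fx", "fy", "cx", "cy" (pixels), "k1" (the pictures are not rectified: a ray, as slopes to the right and down, at radius r is drawn at 1 + k1 r^2 times it, then the intrinsics apply), "world_from_camera" (4x4, takes a point from camera to world coordinates). Camera axes: x right, y down, z forward; pixel columns grow to the right and rows downward; lengths in m; the calibration is good to about 2 mm. A picture is of the moment at which its call begins: read the wrist's pose just before it. get_calibration takes no time and is no camera call; for the wrist camera it gives the pose at the moment of the call.
- hand_in(): hands the job in, once; it reports no verdict.
The state is a dict: "time_s": time; "q": joint angles; "dq": joint speeds; "joint_efforts": joint torques, N m; "eef_pos": TCP position; "eef_rot": TCP orientation; "wrist_force": force on the tool from outside, world axes, zero at the start; "torque": the same for the moment, N m; "opening": opening from 0.0 (shut) to 1.0 (fully open).
Only numpy, scipy, OpenCV 4.12 (cv2) and the standard library are available. Lean on these libraries where they do the work, as an engineer would, in place of code of your own. Each camera call takes 0.05 s, during which the arm holds its last target.

## Working session

There is one attempt and no reset: what is moved stays moved. The work goes in short steps, Python scripts to look and compute and a shell command to move; the robot and the scene stay as the last step left them, time stands still between calls to the robot, and variables do not carry over. Pictures are saved under pics/ and viewed, and the job is handed in when it is done.

```bash
ls; mkdir -p pics; python3 - <<'E'
from bench import *
import cv2,numpy as np
o=get_obs();print(o)
for n in ["scene","side","wrist"]:
    im,d=camera(n);cv2.imwrite(f"pics/{n}0.png",im[:,:,::-1]);np.save(f"pics/{n}0.npy",d)
    c=get_calibration(n);print(n,c)
E
```

```text
pics
{'time_s': 0.0, 'q': array([-1.51931555e+00,  1.81570187e-01,  1.60797906e+00,  3.12419435e-05,
        1.35377950e+00, -2.06314978e-01]), 'dq': array([-0.00028819,  0.00022489, -0.00026126, -0.00115654, -0.0022346 ,
       -0.00129608]), 'joint_efforts': array([-9.82307756e-04, -4.44872081e+01, -3.51342273e+01, -4.14147462e-04,
        8.92579003e-03,  2.15061718e-06]), 'eef_pos': array([ 0.14658718, -0.5554754 ,  0.24438172]), 'eef_rot': array([-8.64267092e-04,  9.91704224e-01,  1.28537845e-01,  8.23405057e-05]), 'wrist_force': array([ 0.26050772, -0.10892229,  0.52063162]), 'torque': array([-0.0285461 ,  0.02489246,  0.01767003]), 'opening': 1.0004908104444572}
scene {'fx': 438.8847277502667, 'fy': 438.8847277502667, 'cx': 317.7718322420931, 'cy': 244.09149508833687, 'k1': -0.03333230607066922, 'world_from_camera': array([[ 6.74122313e-01,  4.61849030e-01, -5.76415285e-01,
         1.01202708e+00],
       [ 7.38619366e-01, -4.22294621e-01,  5.25460450e-01,
        -5.60637396e-01],
       [-7.33675518e-04, -7.79976106e-01, -6.25808865e-01,
         7.54613485e-01],
       [ 0
[... 279 characters left out ...]
3,  0.25268493],
       [-0.2435873 ,  0.61566387, -0.74941526,  0.85987386],
       [ 0.02220627, -0.76894661, -0.63892722,  0.90286067],
       [ 0.        ,  0.        ,  0.        ,  1.        ]])}
wrist {'fx': 393.2479860207853, 'fy': 393.2479860207853, 'cx': 318.27561402359237, 'cy': 242.156914742412, 'k1': -0.047392070966591406, 'world_from_camera': array([[ 2.54703675e-01, -9.33791848e-01, -2.51314190e-01,
         2.11065971e-01],
       [-9.67019002e-01, -2.46096082e-01, -6.56579655e-02,
        -5.38389439e-01],
       [-5.36564700e-04,  2.59748922e-01, -9.65676037e-01,
         3.73863423e-01],
       [ 0.00000000e+00,  0.00000000e+00,  0.00000000e+00,
         1.00000000e+00]])}
```

View pics/scene0.png

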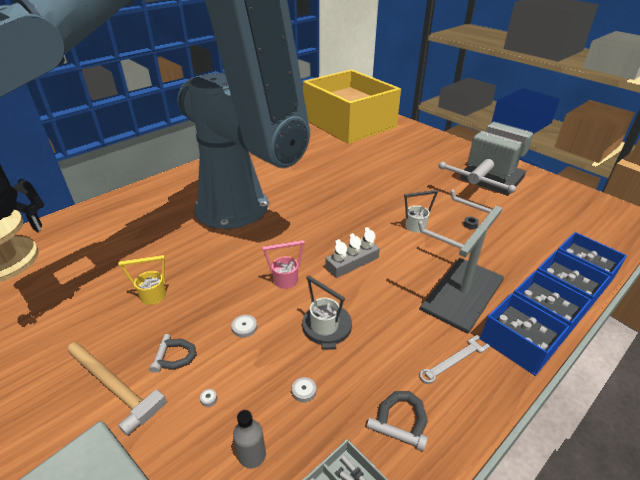

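View pics/side0.png

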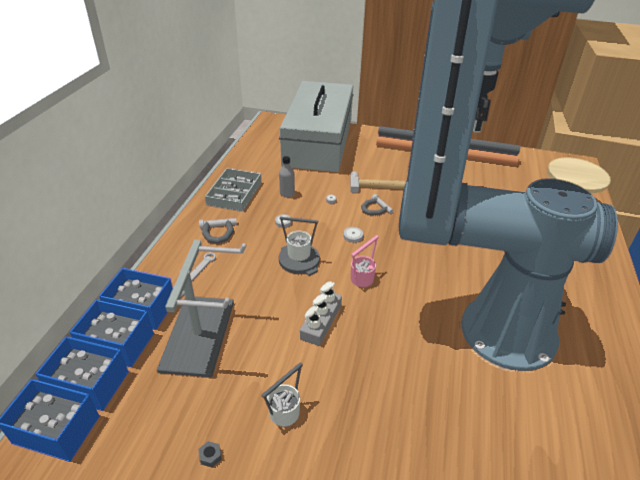

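View pics/wrist0.png

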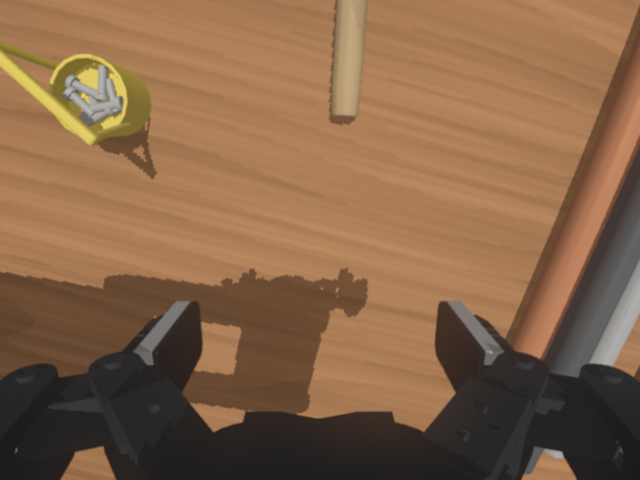

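```bash
cat > h.py <<'E'
from bench import *
import cv2,numpy as np
def rays(c,uv):
    K=np.array([[c['fx'],0,c['cx']],[0,c['fy'],c['cy']],[0,0,1.]])
    return cv2.undistortPoints(np.asarray(uv,float).reshape(-1,1,2),K,np.array([c['k1'],0,0,0.])).reshape(-1,2)
def cloud(n,im=None,d=None,c=None):
    if c is None:
        c=get_calibration(n); im,d=camera(n)
    v,u=np.mgrid[0:480,0:640]
    r=rays(c,np.stack([u,v],-1).reshape(-1,2))
    z=d.reshape(-1)
    P=np.c_[r*z[:,None],z]@c['world_from_camera'][:3,:3].T+c['world_from_camera'][:3,3]
    P[z<=0]=np.nan
    return P.reshape(480,640,3),im
def onplane(c,u,v,z):
    r=rays(c,[[u,v]])[0];R=c['world_from_camera'][:3,:3];t=c['world_from_camera'][:3,3]
    w=R@np.r_[r,1];return t+w*(z-t[2])/w[2]
def project(c,P):
    P=np.atleast_2d(P);T=c['world_from_camera'];X=(P-T[:3,3])@T[:3,:3]
    s=X[:,:2]/X[:,2:];r2=(s**2).sum(1,keepdims=True);s=s*(1+c['k1']*r2)
    return s*[c['fx'],c['fy']]+[c['cx'],c['cy']]
def topmap(P,im,x0=.1,x1=.95,y0=-.6,y1=.6,s=.0015,zmax=.5):
    p=P.reshape(-1,3);col=im.reshape(-1,3)
    ok=np.isfinite(p).all(1)&(p[:,2]<zmax);p=p[ok];col=col[ok]
    o=np.argsort(p[:,2]);p=p[o];col=col[o]
    H=int((x1-x0)/s);W=int((y1-y0)/s)
    a=((x1-p[:,0])/s).astype(int);b=((y1-p[:,1])/s).astype(int)
    k=(a>=0)&(a<H)&(b>=0)&(b<W)
    M=np.zeros((H,W,3),np.uint8);M[a[k],b[k]]=col[k];return M
E
python3 - <<'E'
from h import *
for n in ["scene","side"]:
    im=cv2.imread(f"pics/{n}0.png")[:,:,::-1];d=np.load(f"pics/{n}0.npy");c=get_calibration(n)
    P,_=cloud(n,im,d,c);np.save(f"pics/P{n}.npy",P)
    cv2.imwrite(f"pics/top_{n}.png",topmap(P,im)[:,:,::-1])
P=np.load("pics/Pscene.npy")
for u,v in [(244,323),(208,396),(304,387),(249,450),(353,262),(325,318),(465,310),(418,215),(283,268),(600,350)]:
    print(u,v,P[v,u].round(4))
E
```

```text
244 323 [ 0.4273 -0.2474  0.0162]
208 396 [ 0.5281 -0.4015  0.0127]
304 387 [ 0.6361 -0.2541  0.0135]
249 450 [ 0.6912 -0.4163  0.0675]
353 262 [0.4558 0.0664 0.028 ]
325 318 [ 0.5612 -0.1292  0.0542]
465 310 [0.7332 0.1482 0.0128]
418 215 [0.4493 0.3372 0.0411]
283 268 [ 0.3666 -0.0868  0.0413]
600 350 [ 0.9709  1.0974 -0.7438]
```

View pics/top_scene.png

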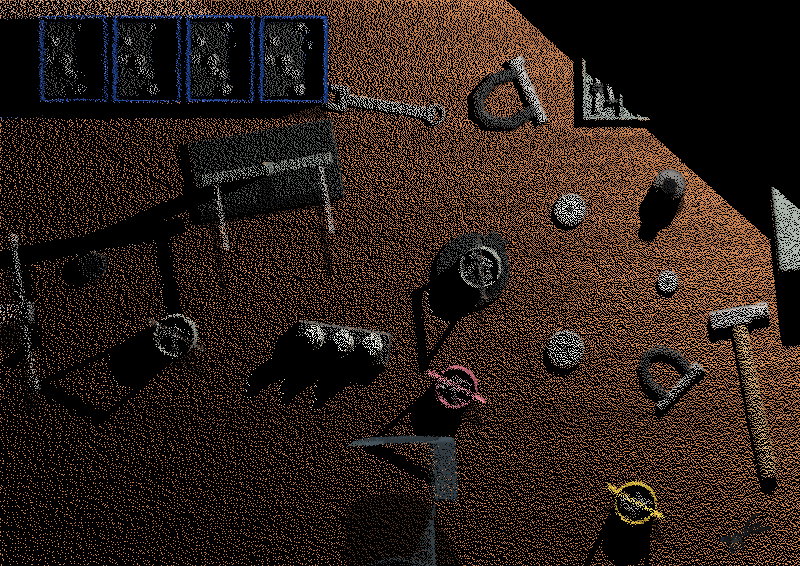

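View pics/top_side.png

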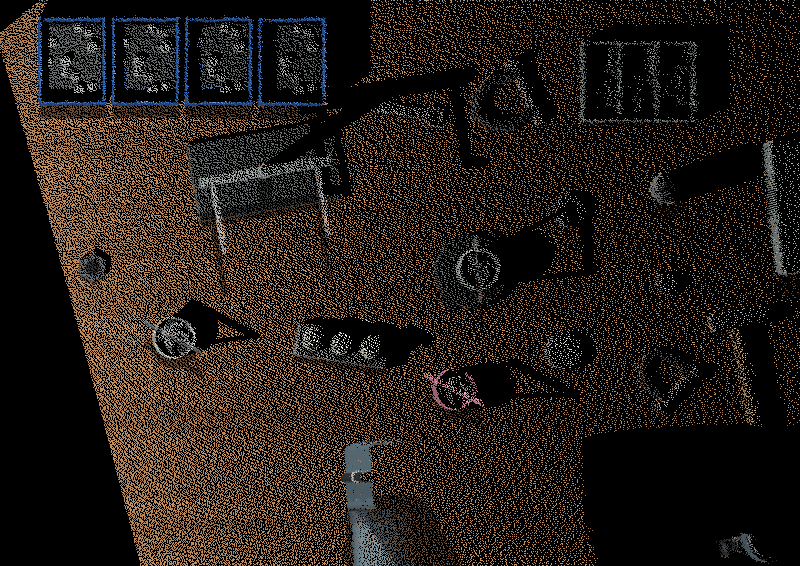

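```bash
cat > m.py <<'E'
from h import *
from scipy.optimize import least_squares
def circ(p,r=None):
    # robust circle fit to boundary
    x0=np.r_[p.mean(0),np.ptp(p,axis=0).mean()/2]
    h=cv2.convexHull((p*1e5).astype(np.int32)).reshape(-1,2)/1e5
    f=lambda x:np.hypot(*(h-x[:2]).T)-(x[2])
    s=least_squares(f,x0,loss='soft_l1',f_scale=.001);return s.x
def near(P,x,y,r,z0,z1):
    p=P.reshape(-1,3);k=(np.hypot(p[:,0]-x,p[:,1]-y)<r)&(p[:,2]>z0)&(p[:,2]<z1);return p[k]
E
python3 - <<'E'
from m import *
for n in ["scene","side"]:
    P=np.load(f"pics/P{n}.npy");print(n)
    for nm,x,y,r,z0,z1 in [("dA",.427,-.247,.05,.0105,.03),("dB",.528,-.40,.04,.0105,.03),("dC",.636,-.254,.045,.0105,.03)]:
        q=near(P,x,y,r,z0,z1);print(nm,len(q),circ(q[:,:2]).round(4),np.median(q[:,2]).round(4))
    for nm,x,y in [("canA",.55,-.12),("canB",.447,.336)]:
        z=.068 if nm=="canA" else .052
        q=near(P,x,y,.06,z-.006,z+.006);q=q[:,:];print(nm,len(q),circ(q[:,:2]).round(4))
        q=near(P,x,y,.07,z+.05,z+.07);m=q.mean(0);u,s,vt=np.linalg.svd(q-m);print("handle",m.round(4),np.degrees(np.arctan2(vt[0,1],vt[0,0])).round(1),np.percentile(q[:,2],[5,50,95]).round(4),((q-m)@vt[0]).min().round(3),((q-m)@vt[0]).max().round(3))
        mm=m+vt[0]*(((q-m)@vt[0]).max()+((q-m)@vt[0]).min())/2;print(mm.round(4))
    q=near(P,.55,-.125,.075,.011,.02);print("plate",circ(q[:,:2]).round(4),np.median(q[:,2]))
    q=near(P,.67,-.41,.06,.03,.1);print("oil",len(q),q.mean(0).round(4),circ(q[:,:2]).round(4))
    q=near(P,.45,.09,.1,.028,.042);r=cv2.minAreaRect((q[:,:2]*1e3).astype(np.float32));print("rack",r)
    q=near(P,.72,.2,.18,.19,.212);r=cv2.minAreaRect((q[:,:2]*1e3).astype(np.float32));print("stand",r,cv2.boxPoints(r))
    q=near(P,.72,.2,.18,.01,.018);r=cv2.minAreaRect((q[:,:2]*1e3).astype(np.float32));print("foot",r)
E
```

```text
scene
dA 404 [ 0.4257 -0.2485  0.0277] 0.0146
dB 196 [ 0.5282 -0.4021  0.0158] 0.0131
dC 438 [ 0.6357 -0.2559  0.0237] 0.0136
canA 182 [ 0.5498 -0.1206  0.0321]
handle [ 0.5526 -0.1214  0.1289] 5.9 [0.1234 0.1298 0.132 ] -0.053 0.047
[ 0.5493 -0.1217  0.1289]
canB 109 [0.446  0.3363 0.0335]
handle [0.4472 0.3342 0.1125] -118.4 [0.1069 0.1135 0.1164] -0.052 0.049
[0.4479 0.3356 0.1126]
plate [ 0.5462 -0.1102  0.0544] 0.015801136386048853
oil 923 [ 0.6838 -0.4097  0.0724] [ 0.6723 -0.4042  0.0236]
rack ((438.7950439453125, 84.13160705566406), (141.41812133789062, 52.83133316040039), 78.79906463623047)
stand ((645.9171752929688, 190.02066040039062), (120.02587890625, 200.97987365722656), 10.364527702331543) [[568.8043   278.07397 ]
 [604.96265   80.373474]
 [723.03     101.96735 ]
 [686.8717   299.66785 ]]
foot ((747.3461303710938, 205.31826782226562), (224.6366729736328, 228.0390167236328), 8.735538482666016)
side
dA 165 [ 0.4235 -0.2442  0.0275] 0.0131
dB 47 [ 0.524  -0.3968  0.0154] 0.0128
dC 63 [ 0.633  -0.2525  0.0235] 0.0127
canA 135 [ 0.5456 -0.1172  0.033 ]
handle [ 0.5449 -0.1163  0.1282] -174.5 [0.1223 0.1287 0.1323] -0.052 0.048
[ 0.5468 -0.1161  0.1282]
canB 217 [0.4441 0.3391 0.0322]
handle [0.4441 0.3411 0.1143] 61.5 [0.1095 0.1149 0.1176] -0.052 0.048
[0.443  0.3391 0.1143]
plate [ 0.5423 -0.1056  0.0542] 0.014613524932654998
oil 315 [ 0.6633 -0.3874  0.0661] [ 0.666  -0.3969  0.0234]
rack ((430.41241455078125, 89.2134780883789), (139.6457061767578, 51.328670501708984), 79.92742156982422)
stand ((643.4370727539062, 193.96502685546875), (121.85719299316406, 200.7386474609375), 9.920886039733887) [[566.12714 282.3362 ]
 [600.712    84.5993 ]
 [720.747   105.59384]
 [686.1622  303.33075]]
foot ((728.8223266601562, 193.30316162109375), (189.60885620117188, 315.4685974121094), 9.013886451721191)
```

```bash
cat > plan.py <<'E'
from h import *
from scipy.spatial.transform import Rotation as Rn
def Rc():
    o=get_obs();w,x,y,z=o['eef_rot'];return o,Rn.from_quat([x,y,z,w])
def plan(pos,yaw):
    """pos world m, yaw jaw (tool y) deg, tool down"""
    o,R=Rc()
    a=np.radians(yaw);ty=np.array([np.cos(a),np.sin(a),0]);tz=np.array([0,0,-1.]);tx=np.cross(ty,tz)
    T=Rn.from_matrix(np.c_[tx,ty,tz])
    d=R.inv().apply(np.array(pos)-o['eef_pos'])*1e3
    rv=(R.inv()*T).as_rotvec()
    ang=np.degrees(np.linalg.norm(rv));print("shift",d.round(1),"turn",rv.round(3),"rows>=",np.ceil(max(np.linalg.norm(d)/41.7,ang/7.16)))
def st():
    o,R=Rc();m=R.as_matrix();print("t%.1f"%o['time_s'],o['eef_pos'].round(4),"yaw %.1f"%np.degrees(np.arctan2(m[1,1],m[0,1])),"z",m[:,2].round(3),"F",o['wrist_force'].round(1),"op %.2f"%o['opening'],"q",o['q'].round(2))
E
python3 -c "
from plan import *
st();plan([.528,-.121,.26],-84.3)"
```

```text
t0.1 [ 0.1466 -0.5556  0.2446] yaw -75.2 z [-0.     0.001 -1.   ] F [ 1.1 -0.3 -0.3] op 1.00 q [-1.52  0.18  1.61  0.    1.35 -0.21]
shift [ 479.6 -323.   -14.8] turn [-0.001 -0.     0.158] rows>= 14.0
```

```bash
python3 -m jog '[[[480,-323,-15],[0,0,0.158],1],[[480,-323,-15],[0,0,0.158],1],[[480,-323,-15],[0,0,0.158],1],[[480,-323,-15],[0,0,0.158],1],[[480,-323,-15],[0,0,0.158],1],[[480,-323,-15],[0,0,0.158],1],[[480,-323,-15],[0,0,0.158],1],[[480,-323,-15],[0,0,0.158],1],[[480,-323,-15],[0,0,0.158],1],[[480,-323,-15],[0,0,0.158],1],[[480,-323,-15],[0,0,0.158],1],[[480,-323,-15],[0,0,0.158],1],[[480,-323,-15],[0,0,0.158],1],[[480,-323,-15],[0,0,0.158],1],[[480,-323,-15],[0,0,0.158],1],[[480,-323,-15],[0,0,0.158],1],[[480,-323,-15],[0,0,0.158],1],[[480,-323,-15],[0,0,0.158],1]]'
cat > wr.py <<'E'
from m import *
import sys
c=get_calibration("wrist");im,d=camera("wrist")
P,_=cloud("wrist",im,d,c);np.save("pics/Pw.npy",P);cv2.imwrite(sys.argv[1],im[:,:,::-1])
E
python3 -c "
from plan import *
st()"; python3 wr.py pics/w1.png
```

```text
time_s: 1.65
eef_pos: [0.5277, -0.1217, 0.2598]
eef_rot: [-0.001, 0.999, 0.049, -0.0]
wrist_force: [0.6, 0.3, -0.1]
opening: 0.998
t1.6 [ 0.5277 -0.1217  0.2598] yaw -84.3 z [-0.001  0.001 -1.   ] F [ 0.6  0.3 -0.1] op 1.00 q [-0.45  0.09  1.67  0.    1.37  1.03]
```

View pics/w1.png

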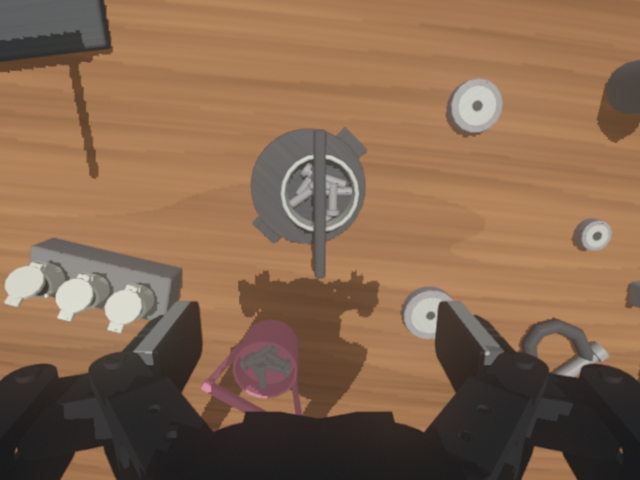

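```bash
python3 - <<'E'
from m import *
P=np.load("pics/Pw.npy")
for nm,x,y,r in [("dA",.4246,-.2464,.05),("dB",.526,-.3995,.04),("dC",.634,-.254,.045)]:
    q=near(P,x,y,r,.0105,.03);print(nm,len(q),circ(q[:,:2]).round(4) if len(q)>5 else 0,np.median(q[:,2]).round(4))
x,y,z=.548,-.119,.068
q=near(P,x,y,.06,z-.006,z+.006);print("A",len(q),circ(q[:,:2]).round(4))
q=near(P,x,y,.07,z+.05,z+.07);m=q.mean(0);u,s,vt=np.linalg.svd(q-m);t=(q-m)@vt[0];print("handle",(m+vt[0]*(t.min()+t.max())/2).round(4),np.degrees(np.arctan2(vt[0,1],vt[0,0])).round(1),t.min(),t.max(),np.percentile(q[:,2],[10,50,90]))
q=near(P,.545,-.11,.075,.011,.02);print("plate",circ(q[:,:2]).round(4),np.median(q[:,2]))
q=near(P,.4346,.0867,.1,.028,.042);print("rack",cv2.minAreaRect((q[:,:2]*1e3).astype(np.float32)))
E
```

```text
dA 1512 [ 0.4272 -0.2477  0.0278] 0.0146
dB 766 [ 0.5283 -0.4016  0.0159] 0.0149
dC 2235 [ 0.6363 -0.2553  0.0239] 0.0149
A 1096 [ 0.5489 -0.12    0.0317]
handle [ 0.5495 -0.1198  0.1324] -174.2 -0.04761370657349089 0.051384459321811744 [0.13124346 0.13243849 0.13335301]
plate [ 0.5459 -0.1093  0.0548] 0.0166303737298914
rack ((435.30999755859375, 85.57086181640625), (140.5402069091797, 50.97573471069336), 81.77381896972656)
```

```bash
python3 -m jog '[[[-1,0,40],[0,0,0],1],[[-1,0,80],[0,0,0],1],[[-1,0,110],[0,0,0],1],[[-1,0,125],[0,0,0],1],[[-1,0,134],[0,0,0],1],[[-1,0,134],[0,0,0],1],[[-1,0,134],[0,0,0],0],[[-1,0,134],[0,0,0],0],[[-1,0,134],[0,0,0],0],[[-1,0,134],[0,0,0],0],[[-1,0,134],[0,0,0],0],[[-1,0,134],[0,0,0],0],[[-1,0,134],[0,0,0],0],[[-1,0,134],[0,0,0],0]]'
python3 -c "
from plan import *
st()"; python3 wr.py pics/w2.png
```

```text
time_s: 2.87
eef_pos: [0.5269, -0.1222, 0.1265]
eef_rot: [-0.0, 0.999, 0.049, 0.0]
wrist_force: [-0.1, -2.5, 4.5]
opening: 0.077
t2.9 [ 0.5269 -0.1222  0.1265] yaw -84.4 z [ 0.  0. -1.] F [-0.1 -2.5  4.5] op 0.08 q [-0.45  0.25  1.79  0.    1.11  1.02]
```

View pics/w2.png

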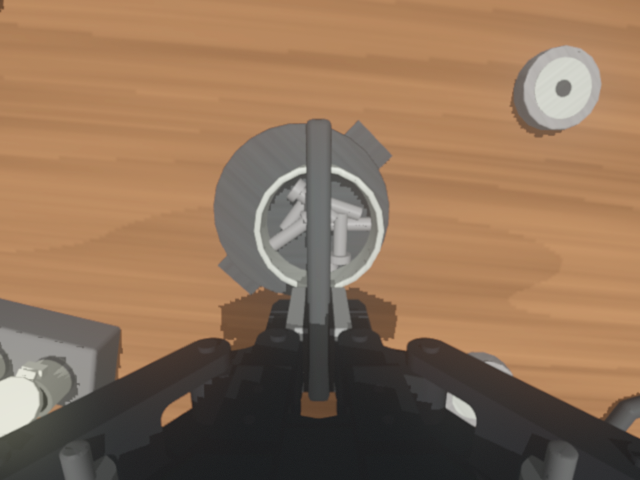

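```bash
python3 -m jog '[[[0,0,-10],[0,0,0],0],[[0,0,-30],[0,0,0],0],[[0,0,-60],[0,0,0],0],[[0,0,-95],[0,0,0],0],[[0,0,-130],[0,0,0],0],[[0,0,-160],[0,0,0],0],[[0,0,-170],[0,0,0],0],[[0,0,-170],[0,0,0],0]]'
python3 -c "
from plan import *
st();plan([.5636,.0735,.30],10.1)"; python3 wr.py pics/w3.png
```

```text
time_s: 3.58
eef_pos: [0.5281, -0.1227, 0.2996]
eef_rot: [0.001, 0.999, 0.049, 0.003]
wrist_force: [0.9, 0.2, -2.5]
opening: 0.077
t3.6 [ 0.5281 -0.1227  0.2996] yaw -84.4 z [ 0.005 -0.002 -1.   ] F [ 0.9  0.2 -2.5] op 0.08 q [-0.45  0.06  1.63  0.    1.45  1.02]
shift [  54.6 -191.8   -0.6] turn [ 0.006 -0.002 -1.649] rows>= 14.0
```

View pics/w3.png

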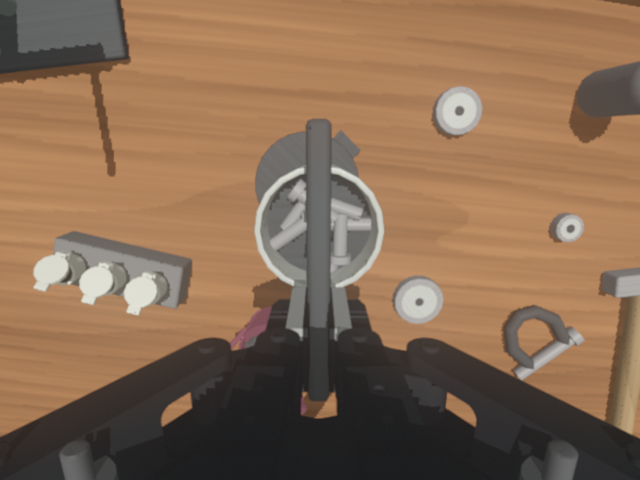

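```bash
python3 -m jog '[[[4,-12,0],[0,0,-0.1],0],[[8,-24,0],[0,0,-0.2],0],[[12,-38,0],[0,0,-0.32],0],[[16,-52,0],[0,0,-0.44],0],[[20,-66,0],[0,0,-0.56],0],[[24,-80,0],[0,0,-0.68],0],[[28,-94,0],[0,0,-0.8],0],[[32,-108,0],[0,0,-0.92],0],[[36,-122,0],[0,0,-1.04],0],[[40,-136,0],[0,0,-1.16],0],[[44,-150,0],[0,0,-1.28],0],[[48,-164,0],[0,0,-1.4],0],[[52,-178,0],[0,0,-1.52],0],[[54,-188,0],[0,0,-1.6],0],[[55,-192,0],[0,0,-1.649],0],[[55,-192,0],[0,0,-1.649],0],[[55,-192,0],[0,0,-1.649],0]]'
python3 -c "
from plan import *
st()"; python3 wr.py pics/w4.png
```

```text
time_s: 5.05
eef_pos: [0.5617, 0.0744, 0.2938]
eef_rot: [-0.001, 0.642, 0.766, -0.001]
wrist_force: [-0.1, -0.4, -3.1]
opening: 0.075
t5.0 [0.5617 0.0744 0.2938] yaw 10.1 z [-0.004  0.    -1.   ] F [-0.1 -0.4 -3.1] op 0.08 q [-0.08  0.13  1.57  0.    1.45 -0.25]
```

View pics/w4.png

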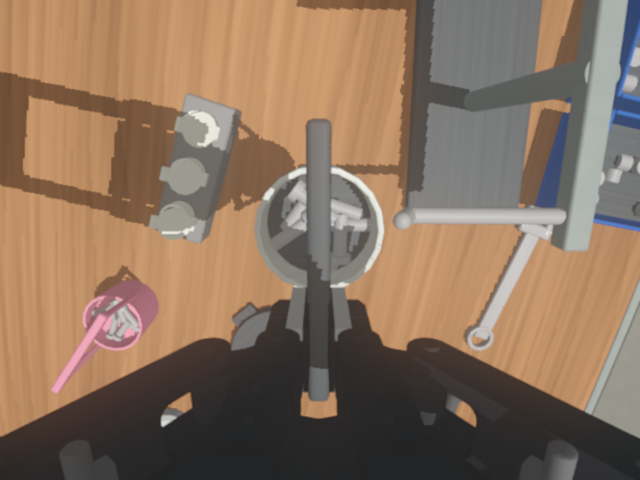

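```bash
cat > hookm.py <<'E'
from m import *
from plan import *
o=get_obs();P=np.load("pics/Pw.npy").reshape(-1,3)
e=o['eef_pos']
yaw=np.radians(10.1);X=np.array([np.cos(yaw),np.sin(yaw)]);Y=np.array([-X[1],X[0]])
def line(q,nm):
    m=q[:,:2].mean(0);u,s,vt=np.linalg.svd(q[:,:2]-m);a=np.degrees(np.arctan2(vt[0,1],vt[0,0]))
    print(nm,len(q),m.round(4),"ang",round(float(a),2),"z",np.percentile(q[:,2],[5,50,95]).round(4));
    l=(q[:,:2]-m)@vt[0];w=(q[:,:2]-m)@vt[1];print("  ext",np.percentile(l,[0.5,99.5]).round(4),np.percentile(w,[1,50,99]).round(4),"mid",(m+vt[0,:2]*l.mean()).round(4));return m,vt
k=np.isfinite(P).all(1)
P=P[k]
rel=(P[:,:2]-e[:2])
# bar: near tool, z slightly around tip
b=P[(abs(rel@X)<.02)&(rel@Y>.013)&(rel@Y<.085)&(P[:,2]>e[2]-.01)&(P[:,2]<e[2]+.02)]
if len(b)>20: line(b,"bar")
for nm,h in [("R",np.array([.6335,.1087])),("L",np.array([.6055,.2663]))]:
    r=P[:,:2]-h
    p=P[(abs(r@Y)<.018)&(r@X>-.028)&(r@X<.06)&(P[:,2]>.185)&(P[:,2]<.205)]
    if len(p)>20: line(p,"prong"+nm); print("  along X(from assumed hook)",(( p[:,:2]-h)@Y).mean().round(4))
    t=P[(abs(r@Y)<.018)&(r@X>-.06)&(r@X<-.015)&(P[:,2]>.205)&(P[:,2]<.225)]
    if len(t)>5: print("tip",t.mean(0).round(4),((t[:,:2]-h)@X).min().round(4),((t[:,:2]-h)@Y).mean().round(4))
    s=P[(abs(r@Y)<.03)&(r@X>.06)&(r@X<.1)&(P[:,2]>.196)&(P[:,2]<.212)]
    if len(s)>5: print("bar x range",np.percentile((s[:,:2]-h)@X,[1,99]).round(4))
E
python3 hookm.py
```

```text
bar 4480 [0.5551 0.1176] ang -79.91 z [0.298  0.2995 0.3006]
  ext [-0.0277  0.0307] [-0.0039  0.0001  0.0039] mid [0.5551 0.1176]
prongR 2377 [0.6517 0.113 ] ang 9.59 z [0.1967 0.1999 0.2014]
  ext [-0.0432  0.0409] [-0.0043 -0.0002  0.0054] mid [0.6517 0.113 ]
  along X(from assumed hook) 0.001
tip [0.5852 0.0999 0.2179] -0.06 -0.0002
bar x range [0.0611 0.0839]
```

```bash
python3 - <<'E'
from m import *
P=np.load("pics/Pw.npy").reshape(-1,3);P=P[np.isfinite(P).all(1)]
yaw=np.radians(10.1);X=np.array([np.cos(yaw),np.sin(yaw)]);Y=np.array([-X[1],X[0]])
h=np.array([.6335,.1087]);r=P[:,:2]-h;a=r@X;b=r@Y
k=(b>.02)&(b<.12)&(a>.05)&(a<.12)&(P[:,2]>.196)&(P[:,2]<.212);print("crossbar X",np.percentile(a[k],[1,50,99]),P[k][:,2].mean())
k=(abs(b)<.01)&(a<-.01)&(a>-.06)&(P[:,2]>.19)&(P[:,2]<.222)
H,ed=np.histogram(a[k],bins=np.arange(-.06,-.008,.002));
for e,n in zip(ed,H):
    kk=k&(a>=e)&(a<e+.002);print(round(e,3),n,P[kk][:,2].max().round(4) if n else 0)
E
```

```text
crossbar X [0.06741752 0.07392815 0.08465506] 0.2026733617572913
-0.06 51 0.222
-0.058 48 0.2219
-0.056 49 0.2219
-0.054 84 0.222
-0.052 104 0.2219
-0.05 100 0.222
-0.048 46 0.2219
-0.046 0 0
-0.044 0 0
-0.042 0 0
-0.04 0 0
-0.038 0 0
-0.036 29 0.2161
-0.034 61 0.2176
-0.032 78 0.2182
-0.03 67 0.2174
-0.028 57 0.2168
-0.026 40 0.2145
-0.024 27 0.208
-0.022 37 0.2034
-0.02 57 0.2018
-0.018 59 0.2015
-0.016 58 0.2019
-0.014 59 0.2017
-0.012 57 0.2018
```

```bash
python3 -m jog '[[[0,0,20],[0,0,0],0],[[0,0,45],[0,0,0],0],[[0,0,64],[0,0,0],0],[[0,0,64],[0,0,0],0],[[0,12,64],[0,0,0],0],[[-1,28,64],[0,0,0],0],[[-1,44,64],[0,0,0],0],[[-1,60,64],[0,0,0],0],[[-1,72,64],[0,0,0],0],[[-1,76,64],[0,0,0],0],[[-1,76,64],[0,0,0],0]]'
python3 -c "
from plan import *
st();plan([.6363,.0867,.205],10.1)"; python3 wr.py pics/w5.png; python3 hookm.py
```

```text
time_s: 6.02
eef_pos: [0.6375, 0.0859, 0.2305]
eef_rot: [-0.001, 0.643, 0.766, -0.001]
wrist_force: [-0.0, -1.1, -1.3]
opening: 0.077
t6.0 [0.6375 0.0859 0.2305] yaw 10.0 z [-0.002  0.    -1.   ] F [-0.  -1.1 -1.3] op 0.08 q [-0.05  0.34  1.44 -0.    1.36 -0.22]
shift [ 0.9 -1.  25.5] turn [-0.002 -0.    -0.002] rows>= 1.0
bar 4450 [0.6309 0.1294] ang -80.04 z [0.2347 0.2362 0.2373]
  ext [-0.0274  0.0303] [-0.0039  0.0001  0.0039] mid [0.6309 0.1294]
prongR 4020 [0.6529 0.1134] ang 9.67 z [0.1967 0.2    0.2016]
  ext [-0.0451  0.0397] [-0.004  -0.0003  0.0054] mid [0.6529 0.1134]
  along X(from assumed hook) 0.0012
tip [0.6056 0.1052 0.2128] -0.035 0.0015
bar x range [0.061  0.0838]
```

View pics/w5.png

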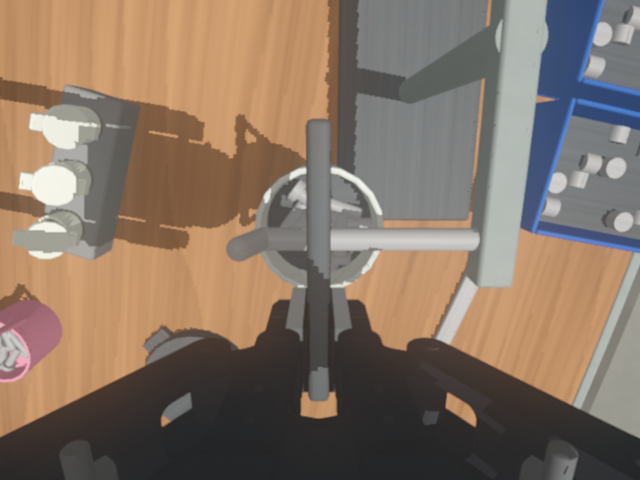

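```bash
python3 -m jog '[[[1,-1,10],[0,0,0],0],[[1,-1,18],[0,0,0],0],[[1,-1,24],[0,0,0],0],[[1,-1,26],[0,0,0],0],[[1,-1,28],[0,0,0],0],[[1,-1,28],[0,0,0],0]]'
```

```text
time_s: 6.57
eef_pos: [0.6352, 0.0869, 0.2026]
eef_rot: [-0.001, 0.643, 0.766, -0.001]
wrist_force: [-0.1, 0.1, -0.7]
opening: 0.074
```

```bash
python3 -m jog '[[[0,0,1],[0,0,0],0],[[0,0,1],[0,0,0],0],[[0,0,1],[0,0,0],0],[[0,0,1],[0,0,0],0]]'
```

```text
time_s: 6.9
eef_pos: [0.6355, 0.0868, 0.2022]
eef_rot: [-0.001, 0.643, 0.766, -0.001]
wrist_force: [-1.6, -0.2, 1.9]
opening: 0.079
```

```bash
python3 -m jog '[[[0,0,0],[0,0,0],0.12],[[0,0,0],[0,0,0],0.2],[[0,0,0],[0,0,0],0.35],[[0,0,0],[0,0,0],0.5],[[0,0,0],[0,0,0],0.5],[[0,0,-15],[0,0,0],0.5],[[0,0,-40],[0,0,0],0.5],[[0,0,-70],[0,0,0],0.5],[[0,0,-100],[0,0,0],0.8],[[0,0,-100],[0,0,0],1]]'
python3 wr.py pics/w6.png;python3 - <<'E'
from h import *
im,d=camera("side");cv2.imwrite("pics/s6.png",im[:,:,::-1])
E
```

```text
time_s: 7.73
eef_pos: [0.6387, 0.0868, 0.31]
eef_rot: [0.004, 0.643, 0.766, 0.003]
wrist_force: [0.6, 0.7, 1.9]
opening: 0.772
```

View pics/w6.png

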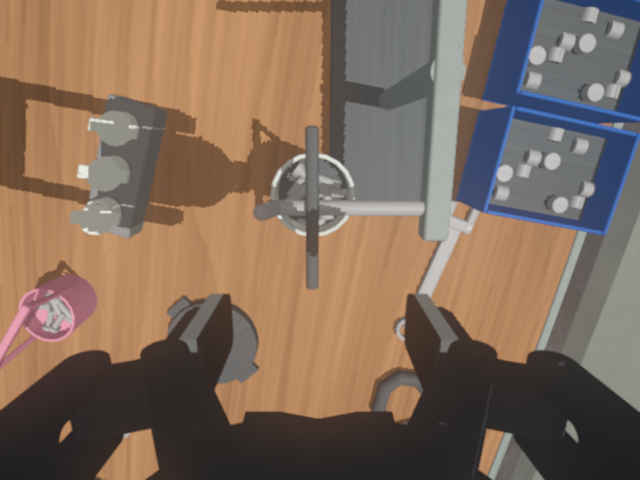

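View pics/s6.png

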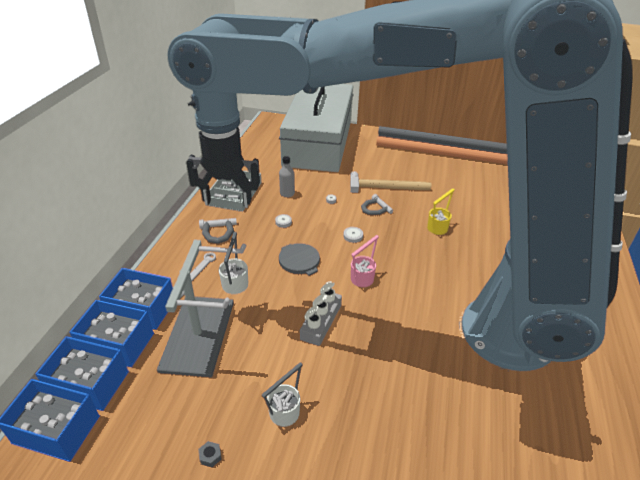

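```bash
python3 -c "
from plan import *
st();plan([.458,.356,.27],-28.4)"
```

```text
t7.8 [0.6366 0.0868 0.3041] yaw 10.0 z [ 0.001 -0.    -1.   ] F [ 0.1 -0.2 -0.5] op 0.93 q [-0.05  0.29  1.36 -0.    1.49 -0.22]
shift [ 296.1 -129.3   33.9] turn [ 0.001 -0.     0.67 ] rows>= 8.0
```

```bash
python3 -m jog '[[[40,-17,0],[0,0,0.1],1],[[80,-34,0],[0,0,0.2],1],[[120,-51,5],[0,0,0.3],1],[[160,-68,10],[0,0,0.4],1],[[200,-86,20],[0,0,0.5],1],[[240,-104,30],[0,0,0.6],1],[[275,-120,34],[0,0,0.67],1],[[296,-129,34],[0,0,0.67],1],[[296,-129,34],[0,0,0.67],1],[[296,-129,34],[0,0,0.67],1]]'
python3 -c "
from plan import *
st()"; python3 wr.py pics/w7.png
python3 - <<'E'
from m import *
P=np.load("pics/Pw.npy")
x,y,z=.447,.336,.052
q=near(P,x,y,.06,z-.006,z+.006);print("B",len(q),circ(q[:,:2]).round(4))
q=near(P,x,y,.07,z+.05,z+.07);m=q.mean(0);u,s,vt=np.linalg.svd(q-m);t=(q-m)@vt[0];print("handle",(m+vt[0]*(t.min()+t.max())/2).round(4),np.degrees(np.arctan2(vt[0,1],vt[0,0])).round(1),t.min(),t.max(),np.percentile(q[:,2],[10,50,90]))
E
```

```text
time_s: 8.67
eef_pos: [0.4563, 0.357, 0.268]
eef_rot: [0.0, 0.858, 0.514, -0.001]
wrist_force: [0.1, -0.2, -0.1]
opening: 0.998
t8.7 [0.4563 0.357  0.268 ] yaw -28.2 z [-0.001 -0.002 -1.   ] F [ 0.1 -0.2 -0.1] op 1.00 q [ 0.46  0.17  1.57 -0.    1.4   0.95]
B 925 [0.4462 0.337  0.0316]
handle [0.4461 0.3371 0.1164] -118.3 -0.047627259476029686 0.0524705939459414 [0.11523585 0.11644348 0.11744128]
```

View pics/w7.png

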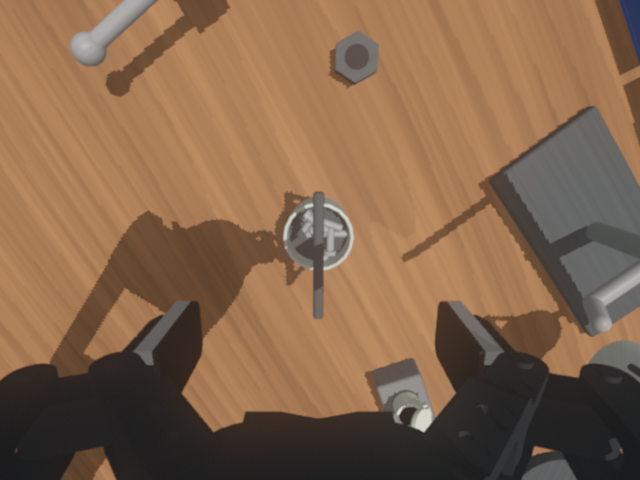

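```bash
python3 -m jog '[[[1,0,40],[0,0,0],1],[[1,0,80],[0,0,0],1],[[1,0,120],[0,0,0],1],[[1,0,145],[0,0,0],1],[[1,0,158],[0,0,0],1],[[1,0,158],[0,0,0],1],[[1,0,158],[0,0,0],0],[[1,0,158],[0,0,0],0],[[1,0,158],[0,0,0],0],[[1,0,158],[0,0,0],0],[[1,0,158],[0,0,0],0],[[1,0,158],[0,0,0],0],[[1,0,158],[0,0,0],0],[[1,0,158],[0,0,0],0]]'
python3 -m jog '[[[0,0,-10],[0,0,0],0],[[0,0,-30],[0,0,0],0],[[0,0,-60],[0,0,0],0],[[0,0,-95],[0,0,0],0],[[0,0,-130],[0,0,0],0],[[0,0,-160],[0,0,0],0],[[0,0,-185],[0,0,0],0],[[0,0,-190],[0,0,0],0],[[0,0,-190],[0,0,0],0]]'
python3 wr.py pics/w8.png
python3 -c "
from plan import *
st()
import numpy as np
X=np.array([.9845,.1754]);Y=np.array([-.1754,.9845])
h=np.array([.6055,.2663])
p=h-.075*X+.0227*Y;print(p);plan([p[0],p[1],.295],10.1)"
```

```text
time_s: 9.88
eef_pos: [0.4581, 0.3572, 0.1113]
eef_rot: [0.0, 0.858, 0.513, 0.0]
wrist_force: [-2.4, 0.3, 3.3]
opening: 0.075
time_s: 10.63
eef_pos: [0.4588, 0.3577, 0.3035]
eef_rot: [0.001, 0.858, 0.513, 0.002]
wrist_force: [0.6, 0.0, -2.3]
opening: 0.075
t10.7 [0.4578 0.3572 0.301 ] yaw -28.3 z [ 0.001 -0.001 -1.   ] F [ 0.3 -1.  -2.4] op 0.08 q [ 0.46  0.15  1.53 -0.    1.46  0.95]
[0.52768092 0.27549315]
shift [-38.8 100.2   6.1] turn [ 0.001  0.001 -0.67 ] rows>= 6.0
```

View pics/w8.png

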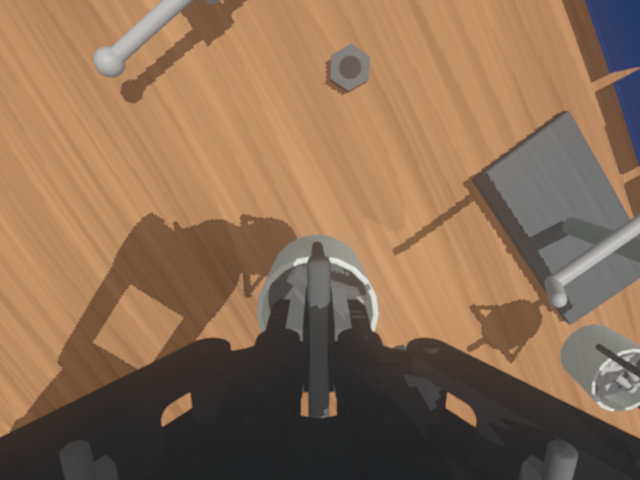

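```bash
python3 -m jog '[[[-4,10,1],[0,0,-0.08],0],[[-8,20,2],[0,0,-0.16],0],[[-13,34,3],[0,0,-0.26],0],[[-18,48,4],[0,0,-0.36],0],[[-24,62,5],[0,0,-0.46],0],[[-30,76,6],[0,0,-0.55],0],[[-35,90,6],[0,0,-0.63],0],[[-39,100,6],[0,0,-0.67],0],[[-39,100,6],[0,0,-0.67],0],[[-39,100,6],[0,0,-0.67],0]]'
python3 wr.py pics/w9.png
sed -i 's/(rel@Y>.013)&(rel@Y<.085)/(rel@Y<.04)\&(rel@Y>-.08)/' hookm.py; python3 hookm.py;python3 -c "
from plan import *
st()"
```

```text
time_s: 11.52
eef_pos: [0.5265, 0.2749, 0.2924]
eef_rot: [-0.001, 0.643, 0.766, -0.002]
wrist_force: [0.5, -0.2, -2.0]
opening: 0.075
bar 5736 [0.5271 0.278 ] ang -80.04 z [0.2893 0.298  0.3085]
  ext [-0.0235  0.0377] [-0.016   0.0002  0.0161] mid [0.5271 0.278 ]
prongL 2215 [0.6229 0.2712] ang 9.41 z [0.1959 0.1998 0.2014]
  ext [-0.0439  0.0415] [-0.0039 -0.0004  0.0057] mid [0.6229 0.2712]
  along X(from assumed hook) 0.0017
tip [0.5605 0.2629 0.2162] -0.06 0.0046
bar x range [0.0609 0.0846]
t11.6 [0.5264 0.2754 0.293 ] yaw 10.0 z [-0.003 -0.001 -1.   ] F [ 0.   0.8 -2. ] op 0.08 q [ 0.28  0.19  1.5  -0.    1.46  0.11]
```

View pics/w9.png

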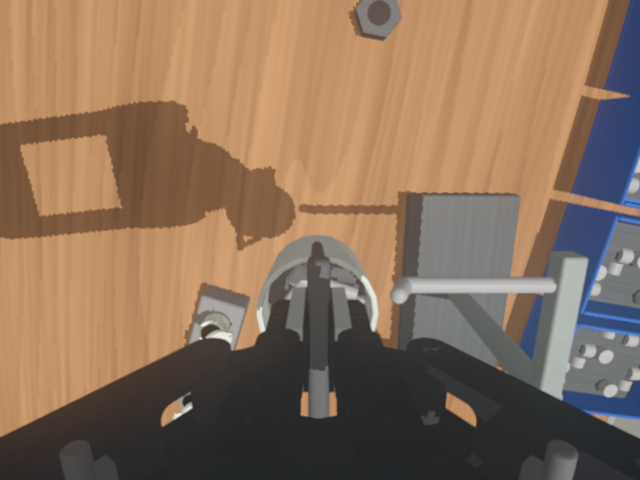

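```bash
python3 -m jog '[[[0,0,20],[0,0,0],0],[[0,0,42],[0,0,0],0],[[1,0,60],[0,0,0],0],[[1,0,60],[0,0,0],0],[[2,12,60],[0,0,0],0],[[2,28,60],[0,0,0],0],[[2,44,60],[0,0,0],0],[[2,60,60],[0,0,0],0],[[2,72,60],[0,0,0],0],[[2,76,60],[0,0,0],0],[[2,76,60],[0,0,0],0]]'
python3 wr.py pics/w10.png;python3 hookm.py;python3 -c "
from plan import *
st();plan([.6012,.2905,.205],10.1)"
```

```text
time_s: 12.48
eef_pos: [0.6011, 0.291, 0.2331]
eef_rot: [-0.001, 0.643, 0.766, -0.001]
wrist_force: [-1.3, 1.5, -1.5]
opening: 0.075
bar 5701 [0.6016 0.2941] ang -80.01 z [0.2296 0.2386 0.2485]
  ext [-0.0235  0.0377] [-0.0161 -0.0002  0.016 ] mid [0.6016 0.2941]
prongL 1172 [0.6444 0.2764] ang 9.43 z [0.1952 0.1992 0.2012]
  ext [-0.0673  0.0198] [-0.0025 -0.0006  0.0064] mid [0.6444 0.2764]
  along X(from assumed hook) 0.0031
tip [0.5756 0.2662 0.2103] -0.0338 0.0052
bar x range [0.061  0.0845]
t12.5 [0.6003 0.2909 0.2329] yaw 10.0 z [-0.003 -0.001 -1.   ] F [-0.8 -1.  -2.2] op 0.07 q [ 0.27  0.39  1.36 -0.    1.39  0.1 ]
shift [-0.5  0.9 27.9] turn [-0.004  0.001 -0.002] rows>= 1.0
```

View pics/w10.png

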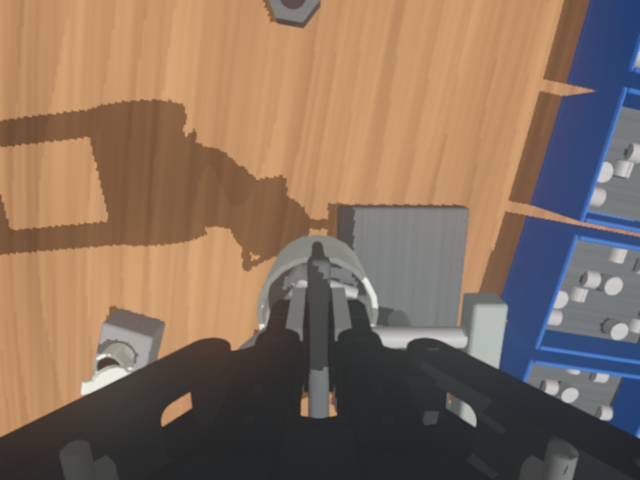

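```bash
python3 -m jog '[[[0,1,10],[0,0,0],0],[[0,1,18],[0,0,0],0],[[0,1,24],[0,0,0],0],[[0,1,26],[0,0,0],0],[[0,1,28],[0,0,0],0],[[0,1,28],[0,0,0],0]]'
python3 -m jog '[[[0,0,1],[0,0,0],0],[[0,0,1],[0,0,0],0],[[0,0,2],[0,0,0],0],[[0,0,2],[0,0,0],0]]'
```

```text
time_s: 13.03
eef_pos: [0.6008, 0.2909, 0.2042]
eef_rot: [-0.001, 0.643, 0.766, -0.002]
wrist_force: [0.5, 0.6, -2.0]
opening: 0.076
time_s: 13.37
eef_pos: [0.6011, 0.291, 0.2029]
eef_rot: [-0.001, 0.643, 0.766, -0.002]
wrist_force: [-0.3, -0.6, -0.1]
opening: 0.076
```

```bash
python3 -m jog '[[[0,0,1],[0,0,0],0],[[0,0,1],[0,0,0],0],[[0,0,1],[0,0,0],0]]'
python3 -m jog '[[[0,0,0],[0,0,0],0.12],[[0,0,0],[0,0,0],0.2],[[0,0,0],[0,0,0],0.35],[[0,0,0],[0,0,0],0.5],[[0,0,0],[0,0,0],0.5],[[0,0,-15],[0,0,0],0.5],[[0,0,-40],[0,0,0],0.5],[[0,0,-70],[0,0,0],0.5],[[0,0,-100],[0,0,0],0.8],[[0,0,-100],[0,0,0],1]]'
python3 wr.py pics/w11.png;python3 - <<'E'
from h import *
im,d=camera("side");cv2.imwrite("pics/s11.png",im[:,:,::-1])
E
```

```text
time_s: 13.62
eef_pos: [0.6012, 0.2911, 0.2026]
eef_rot: [-0.001, 0.643, 0.766, -0.001]
wrist_force: [-2.0, -0.3, 2.9]
opening: 0.076
time_s: 14.45
eef_pos: [0.6042, 0.292, 0.3106]
eef_rot: [0.003, 0.643, 0.766, 0.003]
wrist_force: [0.2, 0.4, 1.5]
opening: 0.767
```

View pics/w11.png

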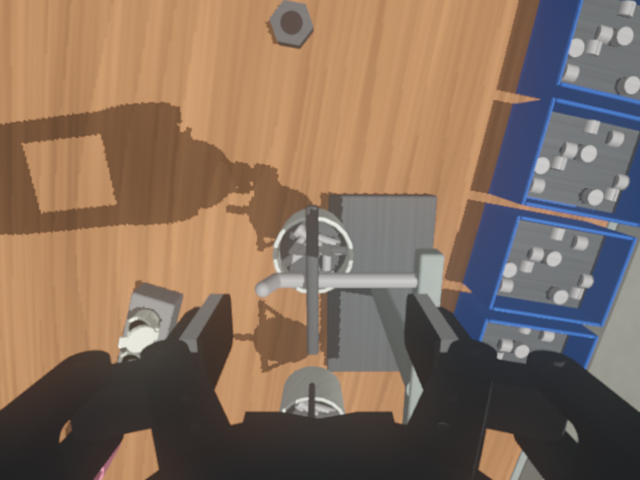

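View pics/s11.png

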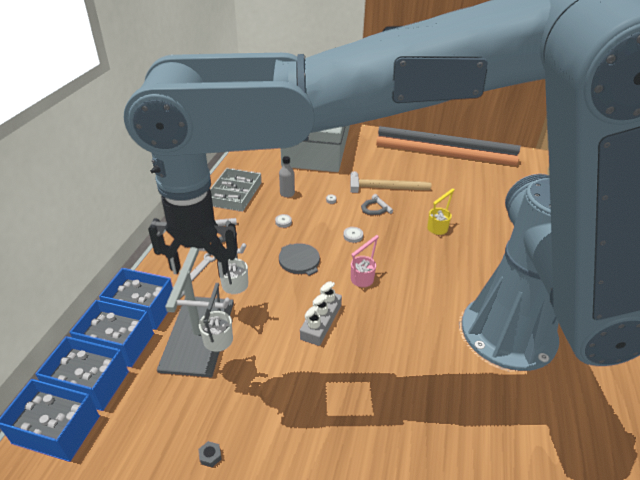

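```bash
python3 -c "
from plan import *
st();plan([.436,.04,.28],-10.5)"
```

```text
t14.6 [0.6023 0.2914 0.3046] yaw 10.0 z [ 0.001 -0.    -1.   ] F [-1.1  0.3 -0.2] op 0.93 q [ 0.27  0.35  1.28 -0.    1.51  0.1 ]
shift [-218.7 -207.5   24.5] turn [0.001 0.    0.358] rows>= 8.0
```

```bash
python3 -m jog '[[[-29,-27,0],[0,0,0],0.5],[[-57,-54,0],[0,0,0.1],0],[[-85,-81,0],[0,0,0.2],0],[[-113,-108,0],[0,0,0.3],0],[[-141,-135,5],[0,0,0.358],0],[[-169,-162,15],[0,0,0.358],0],[[-197,-188,24],[0,0,0.358],0],[[-219,-208,24],[0,0,0.358],0],[[-219,-208,24],[0,0,0.358],0],[[-219,-208,24],[0,0,0.358],0]]'
python3 wr.py pics/w12.png;python3 -c "
from plan import *
st()"
```

```text
time_s: 15.38
eef_pos: [0.4345, 0.0388, 0.2794]
eef_rot: [-0.0, 0.77, 0.638, -0.0]
wrist_force: [0.2, 1.2, -0.1]
opening: 0.003
t15.4 [0.4352 0.0395 0.2798] yaw -10.6 z [-0.  0. -1.] F [0.8 1.5 0.7] op 0.00 q [-0.18 -0.17  1.89  0.    1.42  0.  ]
```

View pics/w12.png

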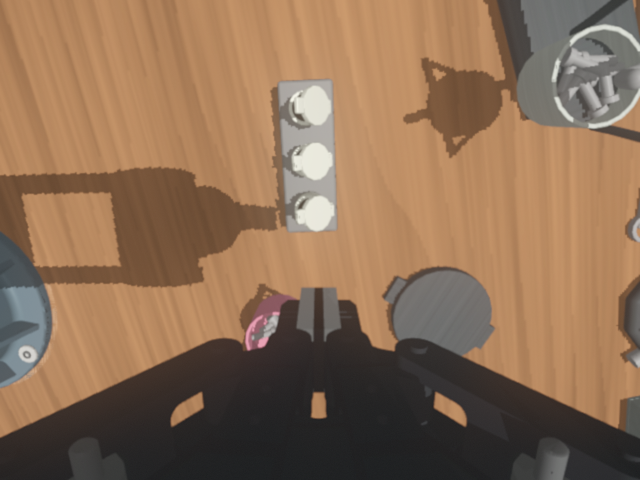

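```bash
python3 - <<'E'
from m import *
P=np.load("pics/Pw.npy").reshape(-1,3)
q=near(P,.435,.086,.1,.031,.041);r=cv2.minAreaRect((q[:,:2]*1e3).astype(np.float32));print(r)
for w in np.arange(-13,-7.9,.5):
    a=np.radians(w);X=np.array([np.cos(a),np.sin(a)]);Y=np.array([-X[1],X[0]])
    x=q[:,:2]@X;y=q[:,:2]@Y
    lx,hx=np.percentile(x,[.7,99.3]);ly,hy=np.percentile(y,[.7,99.3]);print(w,(hx-lx).round(4),(hy-ly).round(4),(X*(lx+hx)/2+Y*(ly+hy)/2).round(4))
a=np.radians(-10.3);X=np.array([np.cos(a),np.sin(a)]);Y=np.array([-X[1],X[0]]);C=np.array([.4365,.086])
c=near(P,.435,.086,.1,.05,.12);x=(c[:,:2]-C)@X;y=(c[:,:2]-C)@Y
for i,yc in enumerate([-.044,0,.044]):
    k=abs(y-yc)<.02;print(i,"x",np.percentile(x[k],[1,99]).round(4),"y",np.percentile(y[k],[1,99]).round(4),"z",np.percentile(c[k][:,2],[1,50,99.5]).round(4))
E
```

```text
((434.5904235839844, 85.62932586669922), (140.82769775390625, 50.38011169433594), 81.6747055053711)
-13.0 0.0565 0.1387 [0.4347 0.086 ]
-12.5 0.0556 0.1386 [0.4347 0.0859]
-12.0 0.0548 0.1386 [0.4347 0.0859]
-11.5 0.054 0.1384 [0.4347 0.0859]
-11.0 0.0532 0.1384 [0.4346 0.0859]
-10.5 0.0525 0.1384 [0.4346 0.0859]
-10.0 0.0516 0.1384 [0.4347 0.086 ]
-9.5 0.0508 0.1384 [0.4347 0.086 ]
-9.0 0.0501 0.1383 [0.4347 0.0859]
-8.5 0.0497 0.1383 [0.4347 0.0859]
-8.0 0.0497 0.1384 [0.4348 0.0859]
0 x [-0.0126  0.0196] y [-0.0582 -0.0299] z [0.0533 0.0776 0.0908]
1 x [-0.0134  0.0185] y [-0.0144  0.0137] z [0.0599 0.0782 0.0903]
2 x [-0.016   0.0169] y [0.03   0.0577] z [0.0595 0.0787 0.0942]
```

```bash
python3 -m jog '[[[2,-5,40],[0,0,0],0],[[2,-5,80],[0,0,0],0],[[2,-5,120],[0,0,0],0],[[2,-5,155],[0,0,0],0],[[2,-5,165],[0,0,0],0],[[2,-5,175],[0,0,0],0],[[2,-5,183],[0,0,0],0],[[2,-5,190],[0,0,0],0],[[2,-5,195],[0,0,0],0],[[2,-5,198],[0,0,0],0],[[2,-5,198],[0,0,0],0]]'
```

```text
time_s: 16.35
eef_pos: [0.4311, 0.0424, 0.082]
eef_rot: [0.0, 0.769, 0.639, 0.0]
wrist_force: [0.2, -0.7, -0.2]
opening: -0.001
```

```bash
python3 -m jog '[[[0,0,2],[0,0,0],0],[[0,0,3],[0,0,0],0],[[0,0,4],[0,0,0],0],[[0,0,4],[0,0,0],0]]'; python3 -c "
from h import *
im,d=camera('side');cv2.imwrite('pics/s13.png',cv2.resize(im[240:400,240:400,::-1],(640,640)))"
```

```text
time_s: 16.68
eef_pos: [0.4318, 0.0423, 0.0798]
eef_rot: [0.001, 0.769, 0.639, 0.001]
wrist_force: [-5.2, 0.9, 17.0]
opening: -0.0
```

View pics/s13.png

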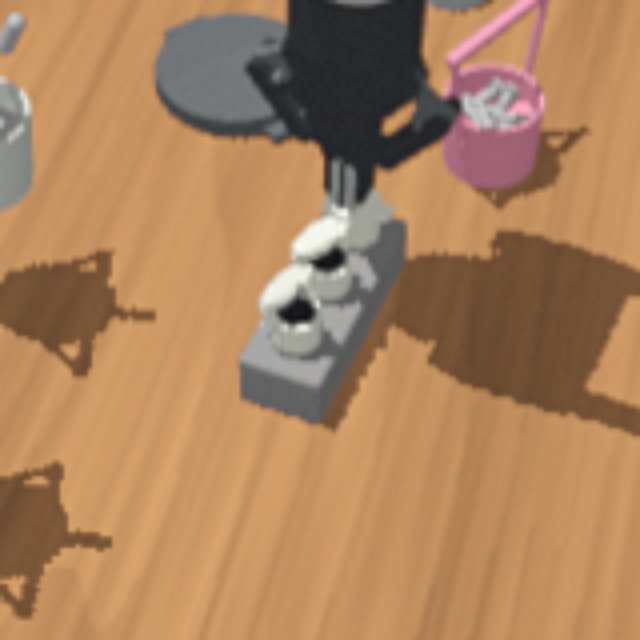

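```bash
python3 -m jog '[[[0,0,-30],[0,0,0],0],[[0,0,-55],[0,0,0],0],[[22,-1,-55],[0,0,0],0],[[44,-3,-55],[0,0,0],0],[[44,-3,-45],[0,0,0],0],[[44,-3,-30],[0,0,0],0],[[44,-3,-20],[0,0,0],0],[[44,-3,-10],[0,0,0],0],[[44,-3,-3],[0,0,0],0],[[44,-3,1],[0,0,0],0],[[44,-3,3],[0,0,0],0],[[44,-3,3],[0,0,0],0]]'; python3 -c "
from plan import *
st()"
```

```text
time_s: 17.73
eef_pos: [0.4365, 0.0857, 0.0795]
eef_rot: [-0.0, 0.769, 0.639, -0.001]
wrist_force: [-18.3, -0.1, 41.7]
opening: 0.003
t17.7 [0.4365 0.0857 0.0795] yaw -10.6 z [-0.002 -0.001 -1.   ] F [-18.3  -0.1  41.7] op 0.00 q [-0.07  0.13  2.05 -0.    0.97  0.11]
```

```bash
python3 -m jog '[[[0,0,-30],[0,0,0],0],[[0,0,-55],[0,0,0],0],[[22,-1,-55],[0,0,0],0],[[44,-2,-55],[0,0,0],0],[[44,-2,-45],[0,0,0],0],[[44,-2,-30],[0,0,0],0],[[44,-2,-20],[0,0,0],0],[[44,-2,-10],[0,0,0],0],[[44,-2,-4],[0,0,0],0],[[44,-2,-1],[0,0,0],0],[[44,-2,0],[0,0,0],0],[[44,-2,0],[0,0,0],0]]'; python3 -c "
from plan import *
st()"
```

```text
time_s: 18.73
eef_pos: [0.4417, 0.1289, 0.0799]
eef_rot: [-0.001, 0.769, 0.639, -0.002]
wrist_force: [-8.0, -1.4, 12.1]
opening: 0.0
t18.7 [0.4417 0.1289 0.0799] yaw -10.6 z [-0.005 -0.001 -1.   ] F [-8.  -1.4 12.1] op 0.00 q [ 0.03  0.16  2.01 -0.    0.98  0.21]
```

```bash
python3 -m jog '[[[0,0,-30],[0,0,0],0],[[0,0,-70],[0,0,0],0],[[-30,0,-110],[0,0,0],0.3],[[-60,-5,-150],[0,0,0],0.6],[[-89,-5,-190],[0,0,0],1],[[-89,-5,-200],[0,0,0],1],[[-89,-5,-200],[0,0,0],1],[[-89,-5,-200],[0,0,0],1]]'; python3 wr.py pics/w14.png; python3 - <<'E'
from m import *
P=np.load("pics/Pw.npy").reshape(-1,3)
a=np.radians(-8.6);X=np.array([np.cos(a),np.sin(a)]);Y=np.array([-X[1],X[0]]);C=np.array([.4347,.0859])
c=near(P,.435,.086,.1,.05,.12);x=(c[:,:2]-C)@X;y=(c[:,:2]-C)@Y
for i,yc in enumerate([-.044,0,.044]):
    k=abs(y-yc)<.02;print(i,"x",np.percentile(x[k],[1,99]).round(4),"z",np.percentile(c[k][:,2],[1,50,99.5]).round(4))
for n in ["scene","side"]:
    Q,im=cloud(n);cv2.imwrite(f"pics/{n}14.png",im[:,:,::-1]);np.save(f"pics/P{n}.npy",Q)
E
```

```text
time_s: 19.4
eef_pos: [0.4226, 0.0414, 0.2822]
eef_rot: [0.001, 0.77, 0.638, -0.001]
wrist_force: [1.2, 0.1, -1.2]
opening: 0.846
0 x [-0.0212  0.02  ] z [0.0541 0.0666 0.0685]
1 x [-0.0212  0.019 ] z [0.0597 0.0666 0.0687]
2 x [-0.0214  0.0189] z [0.0598 0.0665 0.0685]
```

View pics/w14.png

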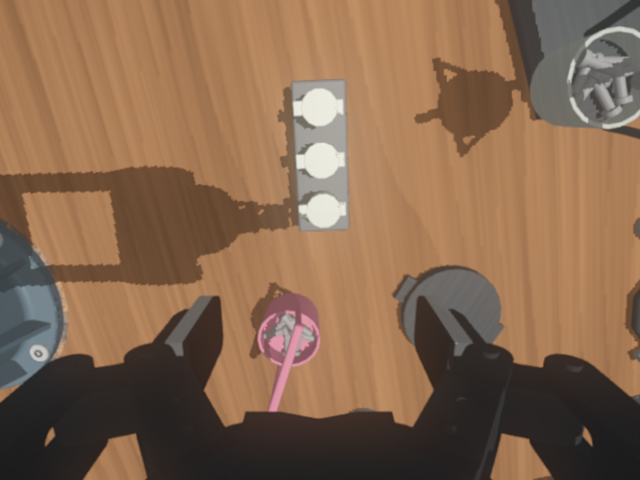

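View pics/scene14.png

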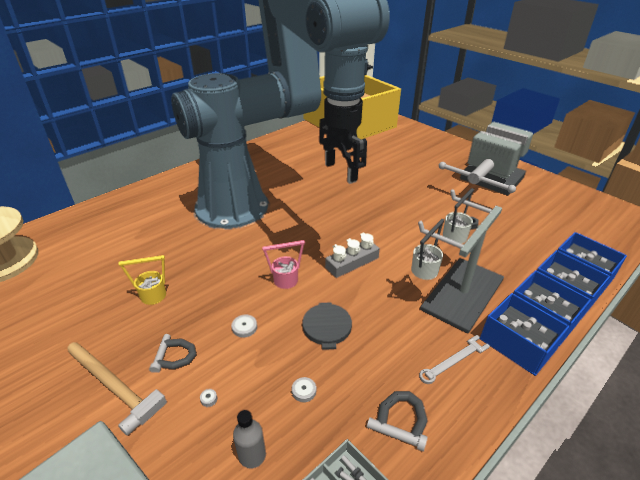

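```bash
python3 -c "
from plan import *
st();plan([.365,-.258,.22],-80)"
```

```text
t19.6 [0.4207 0.0429 0.2787] yaw -10.6 z [-0.008 -0.001 -1.   ] F [-0.1 -0.1  0.7] op 1.00 q [-0.18 -0.2   1.92 -0.    1.43  0.01]
shift [-305.9    0.8   59.3] turn [-0.005  0.006  1.212] rows>= 10.0
```

```bash
python3 -m jog '[[[-30,0,0],[0,0,0.1],1],[[-60,0,0],[0,0,0.22],1],[[-92,0,0],[0,0,0.34],1],[[-124,0,0],[0,0,0.46],1],[[-156,0,0],[0,0,0.58],1],[[-188,0,10],[0,0,0.7],1],[[-220,0,20],[0,0,0.82],1],[[-250,0,35],[0,0,0.94],1],[[-280,0,50],[0,0,1.06],1],[[-306,1,59],[0,0,1.18],1],[[-306,1,59],[0,0,1.212],1],[[-306,1,59],[0,0,1.212],1],[[-306,1,59],[0,0,1.212],1]]'; python3 wr.py pics/w15.png; cat > disc.py <<'E'
from m import *
import sys
P=np.load("pics/Pw.npy")
for nm,x,y,r in [("56",.4265,-.2475,.06),("32",.528,-.401,.05),("48",.636,-.255,.055)]:
    q=near(P,x,y,r,.0105,.03)
    if len(q)>30:print(nm,len(q),circ(q[:,:2]).round(4),np.median(q[:,2]).round(4))
q=near(P,.545,-.11,.075,.011,.02)
if len(q)>30:print("plate",circ(q[:,:2]).round(4),np.median(q[:,2]))
from plan import *
st()
E
python3 disc.py
```

```text
time_s: 20.63
eef_pos: [0.3648, -0.2572, 0.2187]
eef_rot: [-0.002, 0.996, 0.088, -0.005]
wrist_force: [1.4, 0.3, -0.5]
opening: 0.997
56 3689 [ 0.4267 -0.2486  0.0278] 0.0148
32 1352 [ 0.5278 -0.4019  0.0159] 0.0149
plate [ 0.5443 -0.1103  0.0536] 0.01643169475102807
t20.7 [ 0.3651 -0.2571  0.2193] yaw -79.9 z [-0.009  0.001 -1.   ] F [0.2 0.3 0.6] op 1.00 q [-0.88 -0.08  1.94 -0.01  1.29  0.52]
```

View pics/w15.png

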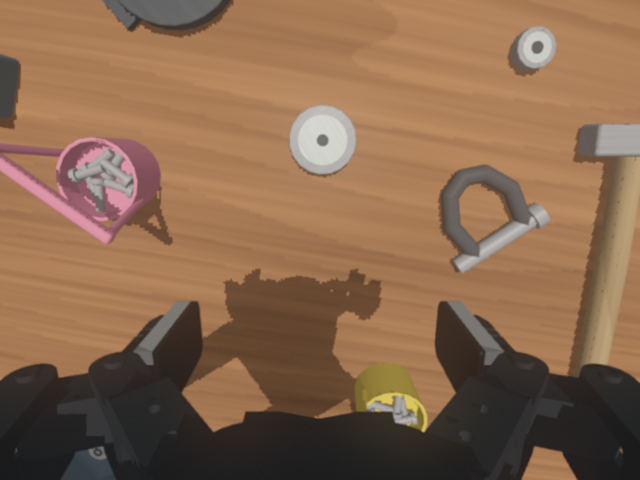

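```bash
python3 -c "
from plan import *
plan([.4267,-.2486,.08],-80);plan([.4267,-.2486,.013],-80)"
```

```text
shift [ 63.3   2.8 138.8] turn [-0.003  0.008  0.002] rows>= 4.0
shift [ 63.8   3.  205.8] turn [-0.003  0.008  0.002] rows>= 6.0
```

```bash
python3 -m jog '[[[30,1,30],[0,0.008,0],1],[[60,2,60],[0,0.008,0],1],[[63,3,100],[0,0.008,0],1],[[63,3,139],[0,0.008,0],1],[[63,3,165],[0,0.008,0],1],[[64,3,185],[0,0.008,0],1],[[64,3,198],[0,0.008,0],1],[[64,3,205],[0,0.008,0],1],[[64,3,205],[0,0.008,0],1]]'; python3 -c "
from plan import *
st()"
```

```text
time_s: 21.43
eef_pos: [0.4263, -0.2468, 0.0124]
eef_rot: [-0.002, 0.996, 0.089, -0.001]
wrist_force: [-0.6, 0.3, -0.5]
opening: 1.001
t21.4 [ 0.4263 -0.2468  0.0124] yaw -79.7 z [-0.003  0.005 -1.   ] F [-0.6  0.3 -0.5] op 1.00 q [-0.77  0.36  1.94  0.    0.85  0.62]
```

```bash
python3 -m jog '[[[0,1,0],[0,0,0],0.8],[[0,1,0],[0,0,0],0.6],[[0,1,0],[0,0,0],0.3],[[0,1,0],[0,0,0],0],[[0,1,0],[0,0,0],0],[[0,1,0],[0,0,0],0]]'; python3 -c "
from plan import *
st()"
```

```text
time_s: 21.93
eef_pos: [0.4275, -0.2485, 0.0142]
eef_rot: [-0.002, 0.996, 0.09, -0.0]
wrist_force: [-0.1, 1.8, 6.3]
opening: 0.627
t21.9 [ 0.4275 -0.2485  0.0142] yaw -79.7 z [-0.001  0.003 -1.   ] F [-0.1  1.8  6.3] op 0.63 q [-0.77  0.36  1.94  0.    0.85  0.62]
```

```bash
python3 -m jog '[[[0,0,-8],[0,0,0],0],[[0,0,-25],[0,0,0],0],[[0,0,-50],[0,0,0],0],[[0,0,-80],[0,0,0],0],[[0,0,-110],[0,0,0],0],[[0,0,-110],[0,0,0],0]]'; python3 wr.py pics/w16.png;python3 -c "
from plan import *
st();plan([.545,-.110,.12],-80)"
```

```text
time_s: 22.43
eef_pos: [0.4307, -0.2517, 0.1311]
eef_rot: [0.003, 0.996, 0.09, 0.003]
wrist_force: [2.3, -1.2, -1.9]
opening: 0.625
t22.5 [ 0.4297 -0.2508  0.1285] yaw -79.7 z [ 0.005 -0.003 -1.   ] F [ 0.6 -0.3 -2.7] op 0.63 q [-0.77  0.15  1.9   0.    1.08  0.62]
shift [ 138.6 -118.     8.7] turn [ 0.004 -0.005  0.005] rows>= 5.0
```

View pics/w16.png

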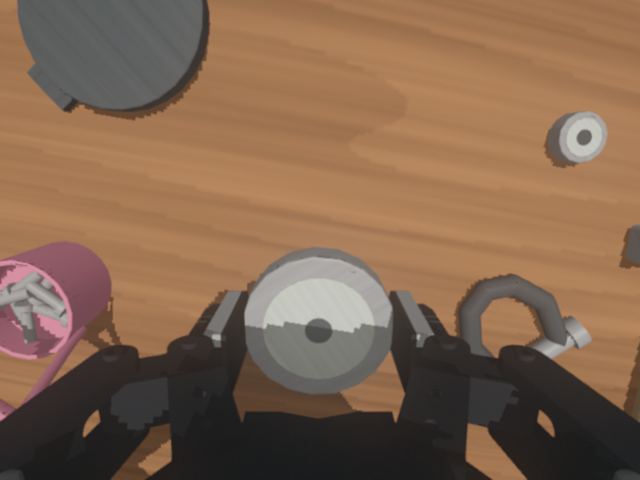

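```bash
cat > held.py <<'E'
from m import *
from plan import *
import sys
# held disc: centre and height by wrist cloud; arg: radius
o,R=Rc();e=o['eef_pos'];P=np.load("pics/Pw.npy")
rr=float(sys.argv[1])
q=near(P,e[0],e[1],rr+.008,e[2]-.012,e[2]+.012)
X=R.as_matrix()[:,0]
z=np.median(q[:,2]);q=q[abs(q[:,2]-z)<.003]
c=circ(q[:,:2]);print("held",c.round(4),"minus tcp",(c[:2]-e[:2]).round(4),"top-tcp",(z-e[2]).round(4))
q=near(P,.545,-.11,.075,.011,.02)
if len(q)>30:print("plate",circ(q[:,:2]).round(4))
E
python3 held.py .028
```

```text
held [ 0.43   -0.2511  0.0282] minus tcp [ 0.0003 -0.0002] top-tcp 0.0031
plate [ 0.5457 -0.1094  0.0548]
```

```bash
python3 -m jog '[[[28,-24,2],[0,0,0],0],[[56,-48,4],[0,0,0],0],[[84,-72,6],[0,0,0],0],[[112,-96,8],[0,0,0],0],[[132,-112,8],[0,0,0],0],[[139,-118,8],[0,0,0],0],[[139,-118,8],[0,0,0],0],[[139,-118,8],[0,0,0],0]]'; python3 wr.py pics/w17.png;python3 held.py .028; python3 -c "
from plan import *
st();plan([.5456,-.1098,.033],-80)"
```

```text
time_s: 23.15
eef_pos: [0.5445, -0.1097, 0.1197]
eef_rot: [0.001, 0.996, 0.09, 0.001]
wrist_force: [0.1, -0.5, -3.4]
opening: 0.624
held [ 0.544  -0.1095  0.0283] minus tcp [-0.0004  0.0008] top-tcp 0.0003
plate [ 0.5459 -0.1091  0.0546]
t23.2 [ 0.5443 -0.1103  0.1199] yaw -79.7 z [ 0.003 -0.003 -1.   ] F [-0.4 -0.5 -2.2] op 0.63 q [-0.41  0.28  1.76 -0.    1.1   0.98]
shift [ 1.1 -0.6 86.9] turn [ 0.003 -0.003  0.005] rows>= 3.0
```

View pics/w17.png

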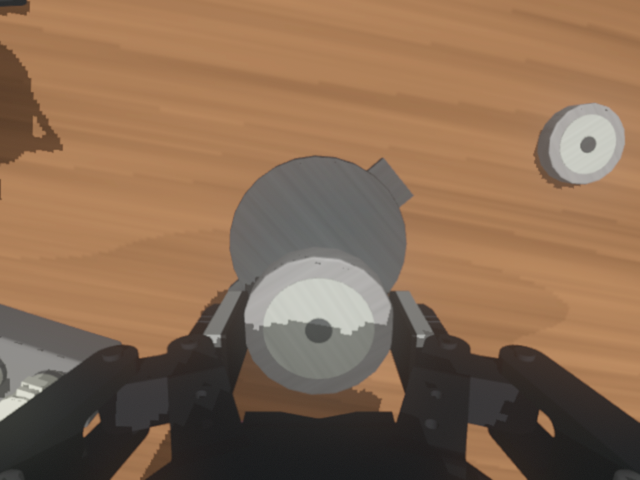

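```bash
python3 -m jog '[[[2,0,30],[0,0,0],0],[[2,0,55],[0,0,0],0],[[2,0,75],[0,0,0],0],[[2,0,84],[0,0,0],0],[[2,0,87],[0,0,0],0],[[2,0,89],[0,0,0],0],[[2,0,89],[0,0,0],0]]'; python3 -c "
from plan import *
st()"
```

```text
time_s: 23.78
eef_pos: [0.547, -0.111, 0.0316]
eef_rot: [0.002, 0.996, 0.089, 0.002]
wrist_force: [-0.8, 1.0, -2.6]
opening: 0.628
t23.8 [ 0.547  -0.111   0.0316] yaw -79.8 z [ 0.005 -0.003 -1.   ] F [-0.8  1.  -2.6] op 0.63 q [-0.41  0.43  1.78 -0.    0.93  0.98]
```

```bash
python3 -m jog '[[[-1,-1,1],[0,0,0],0],[[-1,-1,2],[0,0,0],0],[[-1,-1,2],[0,0,0],0],[[-1,-1,2],[0,0,0],0]]'; python3 -c "
from plan import *
st()"
```

```text
time_s: 24.12
eef_pos: [0.5465, -0.1105, 0.0305]
eef_rot: [0.002, 0.996, 0.089, 0.003]
wrist_force: [0.3, -0.9, 0.4]
opening: 0.623
t24.1 [ 0.5465 -0.1105  0.0305] yaw -79.7 z [ 0.006 -0.004 -1.   ] F [ 0.3 -0.9  0.4] op 0.62 q [-0.41  0.43  1.78 -0.    0.92  0.98]
```

```bash
python3 -m jog '[[[0,0,0],[0,0,0],0.66],[[0,0,0],[0,0,0],0.75],[[0,0,0],[0,0,0],0.9],[[0,0,0],[0,0,0],1],[[0,0,-20],[0,0,0],1],[[0,0,-55],[0,0,0],1],[[-20,0,-90],[0,0,0],1],[[-50,0,-120],[0,0,0],1],[[-60,0,-130],[0,0,0],1],[[-60,0,-130],[0,0,0],1],[[-60,0,-130],[0,0,0],1]]'; python3 wr.py pics/w18.png; python3 disc.py; python3 - <<'E'
from m import *
P=np.load("pics/Pw.npy")
q=near(P,.545,-.11,.075,.025,.036);print("disc on plate",circ(q[:,:2]).round(4),np.median(q[:,2]))
E
```

```text
time_s: 25.03
eef_pos: [0.4871, -0.121, 0.161]
eef_rot: [0.003, 0.996, 0.089, 0.004]
wrist_force: [-0.1, -0.3, 0.1]
opening: 0.997
48 4200 [ 0.6362 -0.2553  0.024 ] 0.0149
plate [ 0.5458 -0.1093  0.055 ] 0.016650585346758312
t25.1 [ 0.4869 -0.1206  0.1599] yaw -79.8 z [ 0.007 -0.004 -1.   ] F [ 0.3 -0.3  0.5] op 1.00 q [-0.48  0.11  1.87 -0.    1.15  0.91]
disc on plate [ 0.5459 -0.1105  0.0278] 0.0308085884958563
```

View pics/w18.png

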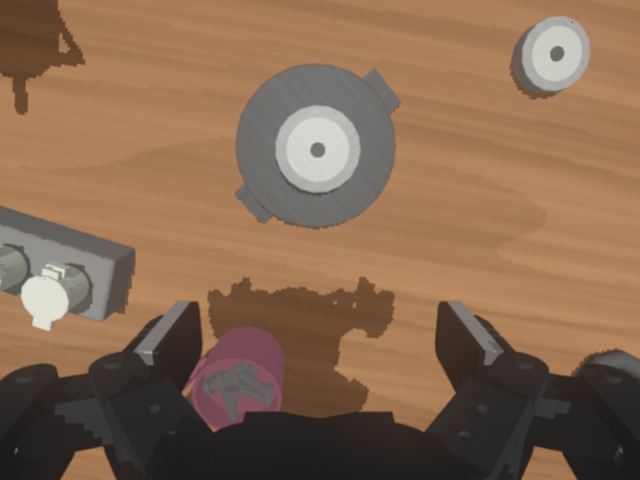

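```bash
python3 -c "
from plan import *
plan([.6362,-.2553,.10],-80);plan([.6362,-.2553,.018],-80)"
```

```text
shift [122.6 158.7  61.4] turn [ 0.005 -0.006  0.004] rows>= 6.0
shift [122.2 158.3 143.4] turn [ 0.005 -0.006  0.004] rows>= 6.0
```

```bash
python3 -m jog '[[[20,26,0],[0,0,0],1],[[40,52,10],[0,0,0],1],[[60,78,20],[0,0,0],1],[[80,104,30],[0,0,0],1],[[100,130,45],[0,0,0],1],[[120,155,60],[0.005,-0.006,0],1],[[122,158,85],[0.005,-0.006,0],1],[[122,158,115],[0.005,-0.006,0],1],[[122,158,135],[0.005,-0.006,0],1],[[122,158,143],[0.005,-0.006,0],1],[[122,158,143],[0.005,-0.006,0],1],[[122,158,143],[0.005,-0.006,0],1]]'; python3 -c "
from plan import *
st();plan([.6362,-.2553,.018],-80)"
```

```text
time_s: 26.08
eef_pos: [0.6359, -0.2545, 0.0174]
eef_rot: [-0.0, 0.996, 0.089, -0.001]
wrist_force: [-0.5, -0.2, 0.5]
opening: 1.003
t26.1 [ 0.6359 -0.2545  0.0174] yaw -79.7 z [-0.002  0.001 -1.   ] F [-0.5 -0.2  0.5] op 1.00 q [-0.55  0.68  1.42 -0.    1.04  0.84]
shift [ 0.2  0.8 -0.6] turn [-0.001  0.002  0.004] rows>= 1.0
```

```bash
python3 -m jog '[[[0,1,-1],[0,0,0],0.8],[[0,1,-1],[0,0,0],0.6],[[0,1,-1],[0,0,0],0.3],[[0,1,-1],[0,0,0],0],[[0,1,-1],[0,0,0],0],[[0,1,-1],[0,0,0],0]]'
python3 -m jog '[[[0,0,-8],[0,0,0],0],[[0,0,-25],[0,0,0],0],[[0,0,-50],[0,0,0],0],[[0,0,-80],[0,0,0],0],[[0,0,-105],[0,0,0],0],[[0,0,-110],[0,0,0],0],[[0,0,-110],[0,0,0],0]]'; python3 -c "
from plan import *
st();plan([.5459,-.1098,.125],-80)"
```

```text
time_s: 26.58
eef_pos: [0.6374, -0.2561, 0.0209]
eef_rot: [0.001, 0.996, 0.089, 0.001]
wrist_force: [-0.7, 0.2, 5.0]
opening: 0.519
time_s: 27.17
eef_pos: [0.6388, -0.2569, 0.1343]
eef_rot: [0.002, 0.996, 0.089, 0.003]
wrist_force: [-0.1, -0.2, -1.6]
opening: 0.523
t27.2 [ 0.6388 -0.2569  0.1343] yaw -79.7 z [ 0.006 -0.004 -1.   ] F [-0.1 -0.2 -1.6] op 0.52 q [-0.55  0.53  1.39 -0.    1.22  0.84]
shift [ -65.2 -161.3    8.1] turn [ 0.005 -0.006  0.005] rows>= 5.0
```

```bash
python3 -m jog '[[[-13,-32,0],[0,0,0],0],[[-26,-64,0],[0,0,0],0],[[-39,-96,2],[0,0,0],0],[[-52,-128,5],[0,0,0],0],[[-60,-148,8],[0,0,0],0],[[-65,-161,8],[0.005,-0.006,0],0],[[-65,-161,8],[0.005,-0.006,0],0],[[-65,-161,8],[0.005,-0.006,0],0]]'; python3 wr.py pics/w19.png;python3 held.py .024; python3 -c "
from plan import *
st()"
```

```text
time_s: 27.83
eef_pos: [0.5461, -0.11, 0.1244]
eef_rot: [0.0, 0.996, 0.09, -0.001]
wrist_force: [1.4, -0.3, -2.2]
opening: 0.526
held [ 0.5457 -0.1099  0.0243] minus tcp [-0.0011  0.0009] top-tcp -0.0065
plate [ 0.5461 -0.1091  0.0545]
t27.9 [ 0.5468 -0.1108  0.1249] yaw -79.7 z [-0.    -0.001 -1.   ] F [ 0.2  1.5 -1.8] op 0.52 q [-0.41  0.28  1.75 -0.    1.11  0.98]
```

View pics/w19.png

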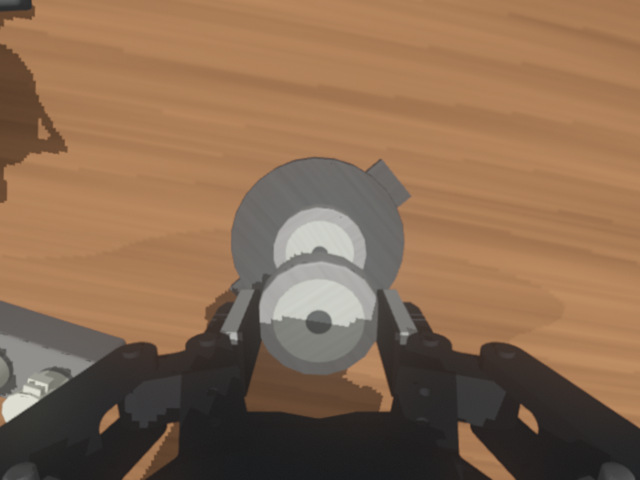

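```bash
python3 -m jog '[[[0,0,25],[0,0,0],0],[[0,0,48],[0,0,0],0],[[0,0,63],[0,0,0],0],[[0,0,69],[0,0,0],0],[[0,0,72],[0,0,0],0],[[0,0,73],[0,0,0],0],[[0,0,73],[0,0,0],0]]'; python3 -c "
from plan import *
st()"
```

```text
time_s: 28.47
eef_pos: [0.5477, -0.1117, 0.0526]
eef_rot: [0.001, 0.996, 0.089, 0.001]
wrist_force: [-0.1, 0.2, -2.0]
opening: 0.524
t28.5 [ 0.5477 -0.1117  0.0526] yaw -79.8 z [ 0.001 -0.002 -1.   ] F [-0.1  0.2 -2. ] op 0.52 q [-0.41  0.4   1.77 -0.    0.97  0.98]
```

```bash
python3 -m jog '[[[-1,-1,0],[0,0,0],0],[[-1,-1,1],[0,0,0],0],[[-1,-1,2],[0,0,0],0],[[-1,-1,2],[0,0,0],0],[[-1,-1,2],[0,0,0],0]]'; python3 -c "
from plan import *
st()"
```

```text
time_s: 28.88
eef_pos: [0.5467, -0.1109, 0.0509]
eef_rot: [0.001, 0.996, 0.089, 0.001]
wrist_force: [0.3, -0.4, -1.0]
opening: 0.515
t28.9 [ 0.5467 -0.1109  0.0509] yaw -79.8 z [ 0.002 -0.002 -1.   ] F [ 0.3 -0.4 -1. ] op 0.51 q [-0.41  0.4   1.78 -0.    0.97  0.98]
```

```bash
python3 -m jog '[[[0,0,1],[0,0,0],0],[[0,0,1],[0,0,0],0],[[0,0,1],[0,0,0],0]]'
```

```text
time_s: 29.13
eef_pos: [0.5468, -0.1109, 0.0508]
eef_rot: [0.001, 0.996, 0.089, 0.001]
wrist_force: [-3.5, 1.5, 6.4]
opening: 0.522
```

Contact. Release and look.

```bash
python3 -m jog '[[[0,0,0],[0,0,0],0.56],[[0,0,0],[0,0,0],0.65],[[0,0,0],[0,0,0],0.8],[[0,0,0],[0,0,0],1],[[0,0,-20],[0,0,0],1],[[0,0,-50],[0,0,0],1],[[-20,0,-80],[0,0,0],1],[[-50,0,-105],[0,0,0],1],[[-60,0,-110],[0,0,0],1],[[-60,0,-110],[0,0,0],1],[[-60,0,-110],[0,0,0],1]]'; python3 wr.py pics/w20.png; python3 disc.py; cat > stk.py <<'E'
from m import *
P=np.load("pics/Pw.npy")
for a,b in [(.025,.036),(.039,.05),(.053,.065)]:
    q=near(P,.545,-.11,.045,a,b)
    if len(q)>30:print("stack",circ(q[:,:2]).round(4),np.median(q[:,2]),np.ptp(q[:,2]).round(4))
E
python3 stk.py; python3 -c "
from h import *
im,d=camera('scene');cv2.imwrite('pics/sc20.png',im[:,:,::-1])"
```

```text
time_s: 30.05
eef_pos: [0.4878, -0.1216, 0.1612]
eef_rot: [0.001, 0.996, 0.089, 0.002]
wrist_force: [0.0, -0.2, -1.0]
opening: 1.004
plate [ 0.5458 -0.1091  0.055 ] 0.016644844127238462
t30.1 [ 0.4878 -0.1214  0.1605] yaw -79.8 z [ 0.002 -0.002 -1.   ] F [-0.5  0.3  0.9] op 1.00 q [-0.48  0.11  1.87 -0.    1.16  0.91]
stack [ 0.5458 -0.1104  0.0278] 0.030471787090820712 0.005
stack [ 0.5462 -0.1109  0.0239] 0.04479882215264325 0.0055
```

View pics/w20.png

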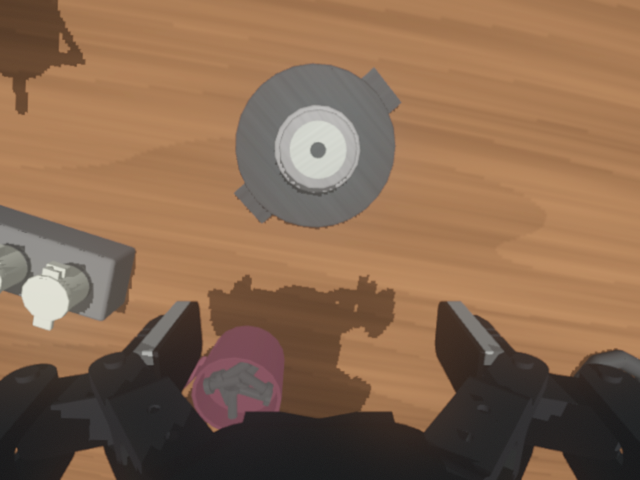

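View pics/sc20.png

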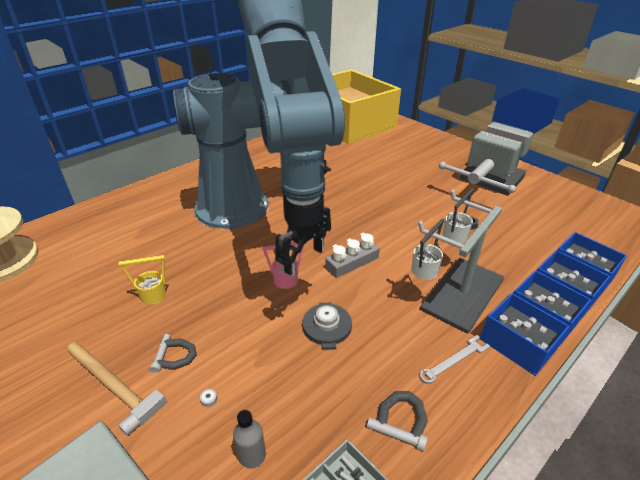

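```bash
python3 -c "
from plan import *
plan([.5280,-.4017,.12],-80);plan([.470,-.412,.14],-80)"
```

```text
shift [-10.3 283.1  40.6] turn [ 0.002 -0.001  0.004] rows>= 7.0
shift [-69.2 283.   20.5] turn [ 0.002 -0.001  0.004] rows>= 8.0
```

```bash
python3 -m jog '[[[-10,38,-5],[0,0,0],1],[[-20,76,-5],[0,0,0],0.9],[[-30,114,-5],[0,0,0],0.8],[[-45,152,0],[0,0,0],0.7],[[-60,190,10],[0,0,0],0.7],[[-69,228,20],[0,0,0],0.7],[[-69,262,20],[0,0,0],0.7],[[-69,283,20],[0,0,0],0.7],[[-69,283,20],[0,0,0],0.7],[[-69,283,20],[0,0,0],0.7]]'; python3 wr.py pics/w21.png; python3 disc.py;python3 -c "
from plan import *
plan([.5280,-.4017,.02],-80)"
```

```text
time_s: 30.98
eef_pos: [0.4701, -0.4125, 0.1384]
eef_rot: [-0.0, 0.996, 0.089, -0.0]
wrist_force: [0.2, 0.6, -0.5]
opening: 0.701
32 2004 [ 0.5279 -0.4024  0.0157] 0.0148
t31.0 [ 0.47   -0.4112  0.1385] yaw -79.8 z [-0.     0.001 -1.   ] F [0.  0.8 0.6] op 0.70 q [-0.91  0.4   1.56  0.    1.18  0.48]
shift [ 58.8   1.1 118.5] turn [-0.001  0.     0.004] rows>= 4.0
```

View pics/w21.png

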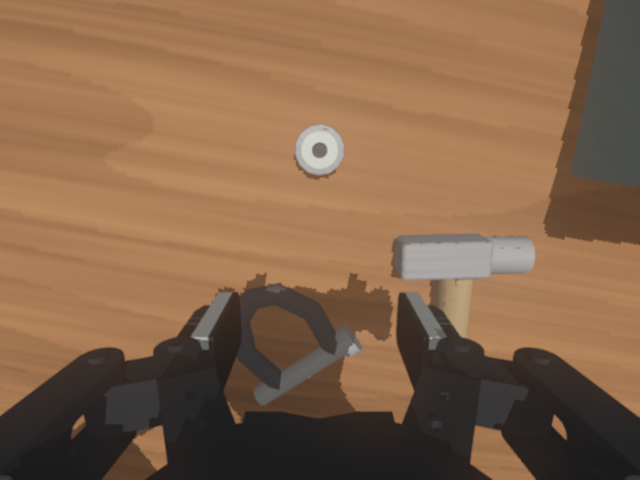

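```bash
python3 -m jog '[[[25,1,20],[0,0,0],0.7],[[50,2,40],[0,0,0],0.7],[[59,2,70],[0,0,0],0.7],[[59,2,95],[0,0,0],0.7],[[59,2,110],[0,0,0],0.7],[[59,2,118],[0,0,0],0.7],[[59,2,118],[0,0,0],0.7],[[59,2,118],[0,0,0],0.7]]'; python3 -c "
from plan import *
st();plan([.5279,-.4022,.021],-80)"
```

```text
time_s: 31.7
eef_pos: [0.5286, -0.4025, 0.0211]
eef_rot: [-0.001, 0.996, 0.089, -0.0]
wrist_force: [-0.5, -0.6, -0.4]
opening: 0.699
t31.7 [ 0.5286 -0.4025  0.0211] yaw -79.8 z [-0.     0.001 -1.   ] F [-0.5 -0.6 -0.4] op 0.70 q [-0.83  0.63  1.49  0.    1.02  0.56]
shift [-0.6 -0.4  0.1] turn [-0.001  0.     0.004] rows>= 1.0
```

```bash
python3 -m jog '[[[-1,0,0],[0,0,0],0.55],[[-1,0,0],[0,0,0],0.4],[[-1,0,0],[0,0,0],0.2],[[-1,0,0],[0,0,0],0],[[-1,0,0],[0,0,0],0],[[-1,0,0],[0,0,0],0]]'
python3 -m jog '[[[0,0,-8],[0,0,0],0],[[0,0,-25],[0,0,0],0],[[0,0,-50],[0,0,0],0],[[0,0,-80],[0,0,0],0],[[0,0,-115],[0,0,0],0],[[0,0,-120],[0,0,0],0],[[0,0,-120],[0,0,0],0]]'; python3 -c "
from plan import *
st();plan([.5459,-.1108,.14],-80)"
```

```text
time_s: 32.2
eef_pos: [0.5284, -0.404, 0.0237]
eef_rot: [0.001, 0.996, 0.089, 0.001]
wrist_force: [-1.5, 1.5, 5.8]
opening: 0.327
time_s: 32.78
eef_pos: [0.5299, -0.4059, 0.149]
eef_rot: [0.004, 0.996, 0.089, 0.003]
wrist_force: [0.4, -0.1, -1.1]
opening: 0.329
t32.8 [ 0.5299 -0.4059  0.149 ] yaw -79.8 z [ 0.008 -0.008 -1.   ] F [ 0.4 -0.1 -1.1] op 0.33 q [-0.83  0.47  1.44  0.    1.22  0.56]
shift [  68.  -287.7    6.8] turn [ 0.009 -0.006  0.004] rows>= 8.0
```

```bash
python3 -m jog '[[[8,-34,0],[0,0,0],0],[[16,-68,0],[0,0,0],0],[[24,-102,0],[0,0,0],0],[[32,-136,0],[0,0,0],0],[[40,-170,0],[0,0,0],0],[[48,-204,2],[0,0,0],0],[[56,-238,4],[0,0,0],0],[[64,-270,6],[0.009,-0.006,0],0],[[68,-286,6],[0.009,-0.006,0],0],[[68,-288,6],[0.009,-0.006,0],0],[[68,-288,6],[0.009,-0.006,0],0],[[68,-288,6],[0.009,-0.006,0],0]]'; python3 wr.py pics/w22.png;python3 held.py .016; python3 stk.py;python3 -c "
from plan import *
st()"
```

```text
time_s: 33.78
eef_pos: [0.5455, -0.1109, 0.1403]
eef_rot: [0.0, 0.996, 0.089, -0.0]
wrist_force: [0.1, -0.7, 0.2]
opening: 0.322
held [ 0.5506 -0.1098  0.0208] minus tcp [0.005  0.0015] top-tcp -0.0089
plate [ 0.5458 -0.1092  0.0547]
stack [ 0.5459 -0.1105  0.0277] 0.03051658983243713 0.0109
stack [ 0.5463 -0.1109  0.0237] 0.044803739432171336 0.0083
t33.8 [ 0.5456 -0.1114  0.1405] yaw -79.8 z [-0. -0. -1.] F [ 1.1  0.3 -0.7] op 0.33 q [-0.41  0.26  1.74 -0.    1.14  0.98]
```

View pics/w22.png

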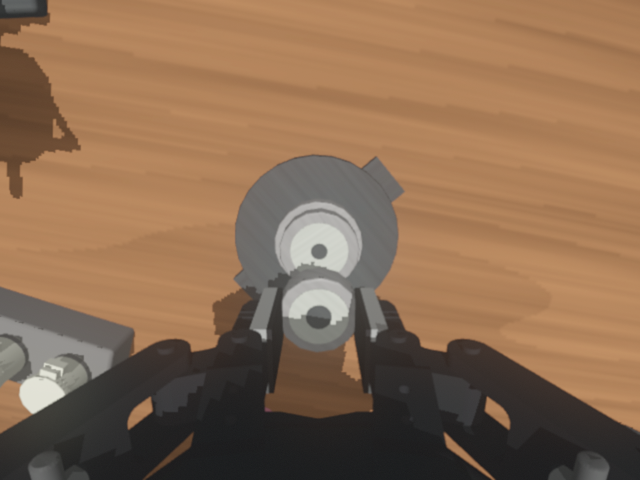

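```bash
python3 - <<'E'
from m import *
P=np.load("pics/Pw.npy");c=get_calibration("wrist")
print(P[310:325:5,300:340:10].round(4).reshape(-1,3)[:,2])
z=np.nanmedian(P[300:340,300:336,2]);print(z,onplane(c,318,317,z).round(4),onplane(c,318,308,z))
im=cv2.imread("pics/w22.png",0)
L,R,T,B=[onplane(c,*p,z)[:2] for p in [(282,308),(354,308),(318,266),(318,351)]];print((L+R)/2,(T+B)/2,np.linalg.norm(L-R),np.linalg.norm(T-B))
E
```

```text
[0.1305 0.1313 0.1326 0.1318 0.1317 0.1302 0.132  0.1308 0.131  0.1316
 0.132  0.1325]
0.13149643851723086 [ 0.5453 -0.111   0.1315] [ 0.54896289 -0.11030934  0.13149644]
[ 0.54895236 -0.11031245] [ 0.54817894 -0.11044953] 0.027496247394969114 0.03537655369603177
```

```bash
python3 -m jog '[[[1,0,25],[0,0,0],0],[[1,0,46],[0,0,0],0],[[1,0,60],[0,0,0],0],[[1,0,67],[0,0,0],0],[[1,0,70],[0,0,0],0],[[1,0,71],[0,0,0],0],[[1,0,71],[0,0,0],0]]'; python3 -c "
from plan import *
st()"
```

```text
time_s: 34.42
eef_pos: [0.547, -0.1119, 0.07]
eef_rot: [0.0, 0.996, 0.088, 0.0]
wrist_force: [0.1, -0.4, -0.9]
opening: 0.327
t34.4 [ 0.547  -0.1119  0.07  ] yaw -79.9 z [ 0.001 -0.001 -1.   ] F [ 0.1 -0.4 -0.9] op 0.33 q [-0.41  0.37  1.77 -0.    1.01  0.98]
```

```bash
python3 -m jog '[[[0,-1,1],[0,0,0],0],[[0,-1,2],[0,0,0],0],[[0,-1,3],[0,0,0],0],[[0,-1,3],[0,0,0],0],[[0,-1,3],[0,0,0],0]]'
```

```text
time_s: 34.83
eef_pos: [0.5475, -0.1112, 0.0677]
eef_rot: [0.001, 0.996, 0.088, 0.001]
wrist_force: [0.2, -0.2, 3.3]
opening: 0.326
```

```bash
python3 -m jog '[[[0,0,0],[0,0,0],0.36],[[0,0,0],[0,0,0],0.42],[[0,0,0],[0,0,0],0.55],[[0,0,0],[0,0,0],0.8],[[0,0,-20],[0,0,0],0.9],[[0,0,-50],[0,0,0],1],[[-20,0,-80],[0,0,0],1],[[-50,0,-105],[0,0,0],1],[[-60,0,-110],[0,0,0],1],[[-60,0,-110],[0,0,0],1],[[-60,0,-110],[0,0,0],1]]'; python3 wr.py pics/w23.png; python3 stk.py; python3 - <<'E'
from m import *
for n in ["scene","side"]:
    P,im=cloud(n);cv2.imwrite(f"pics/{n}23.png",im[:,:,::-1])
    for x,y in [(.446,.337)]: pass
E
```

```text
time_s: 35.75
eef_pos: [0.4883, -0.1218, 0.1781]
eef_rot: [0.001, 0.996, 0.088, 0.002]
wrist_force: [-0.0, 0.5, -0.5]
opening: 1.0
stack [ 0.5459 -0.1106  0.0278] 0.030513180211959562 0.005
stack [ 0.5462 -0.1108  0.0239] 0.04460884827985995 0.0051
stack [ 0.5475 -0.111   0.0158] 0.05877791659119283 0.0055
```

View pics/w23.png

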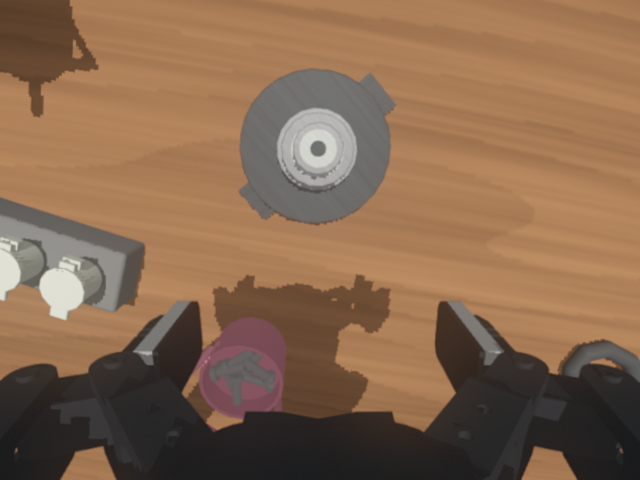

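View pics/scene23.png

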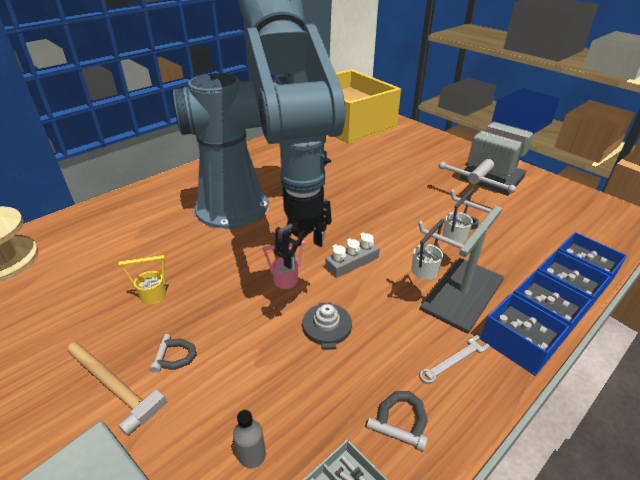

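View pics/side23.png

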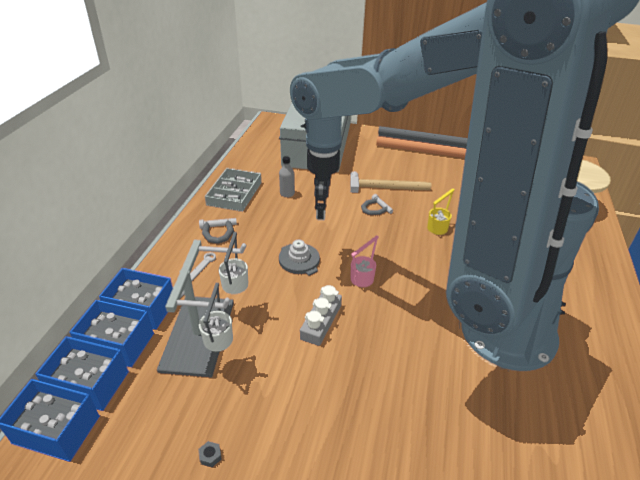

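```bash
python3 -c "
from plan import *
plan([.436,.02,.30],-10.5)"
```

```text
shift [ -26.5 -148.2 -123.5] turn [ 1.00e-03 -0.00e+00 -1.21e+00] rows>= 10.0
```

```bash
python3 -m jog '[[[0,0,-40],[0,0,0],1],[[0,0,-80],[0,0,-0.1],1],[[-2,-15,-123],[0,0,-0.2],1],[[-5,-35,-123],[0,0,-0.32],1],[[-8,-55,-123],[0,0,-0.44],1],[[-11,-75,-123],[0,0,-0.56],1],[[-14,-95,-123],[0,0,-0.68],1],[[-17,-115,-123],[0,0,-0.8],1],[[-20,-130,-123],[0,0,-0.92],1],[[-23,-140,-123],[0,0,-1.04],1],[[-26,-148,-123],[0,0,-1.16],1],[[-26,-148,-123],[0,0,-1.21],1],[[-26,-148,-123],[0,0,-1.21],1],[[-26,-148,-123],[0,0,-1.21],1]]'; python3 wr.py pics/w24.png; python3 - <<'E'
from m import *
P=np.load("pics/Pw.npy").reshape(-1,3)
a=np.radians(-8.6);X=np.array([np.cos(a),np.sin(a)]);Y=np.array([-X[1],X[0]]);C=np.array([.4347,.0859])
c=near(P,.435,.086,.1,.061,.12);x=(c[:,:2]-C)@X;y=(c[:,:2]-C)@Y
for i,yc in enumerate([-.044,0,.044]):
    k=(abs(y-yc)<.012)&(abs(x)<.013);p=np.polyfit(x[k],c[k][:,2],1);print(i,k.sum(),p.round(4))
E
```

```text
time_s: 37.07
eef_pos: [0.4367, 0.0202, 0.2988]
eef_rot: [-0.0, 0.769, 0.639, -0.0]
wrist_force: [-0.5, 0.0, -0.5]
opening: 0.998
0 706 [0.0019 0.0667]
1 776 [0.0024 0.0666]
2 843 [-0.0056  0.0666]
```

View pics/w24.png

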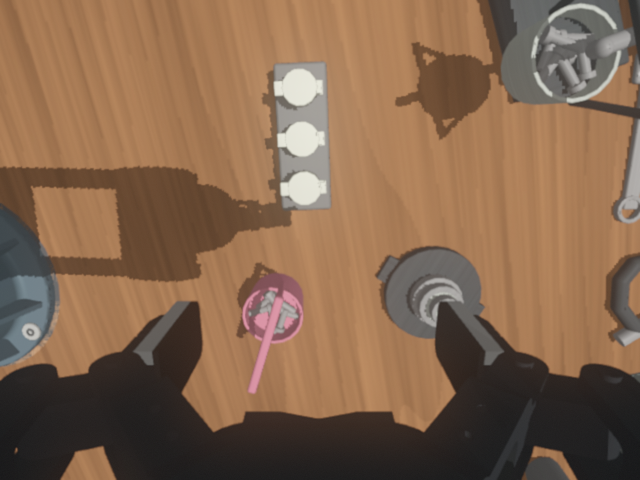

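Caps are flat (slope under 0.006 rad), and nothing has moved in the rest of the scene.

```bash
python3 -c "
from bench import *
print(hand_in())"
```

```text
the job is handed in; nothing more can be done
None
```

The bench is ready and I've handed the job in. It took about 37 s of the 210 s allowed.

- **Cans:** can_a hangs on the right hook and can_b on the left, each by the middle of its handle. Both were carried upright, and both look upright in the last scene and side pictures.
- **Caps:** all three are pressed shut. The final wrist-camera check put their tops at about 66.6 mm, level to within 0.006 rad. Pressing the middle cap reached 42 N at the wrist through the fingertips; the other two took 12–17 N.
- **Discs:** three were present (56, 48 and 32 mm). They are stacked in that order on the plate, largest at the bottom, with centres about 1.3, 1.6 and 2.4 mm from the plate centre. None had been knocked aside.
- **Oil bottle:** still standing, not touched.

No check failed. The side camera's positions differed from the other two by up to about 5 mm, and by 8 mm along x for the rack. I placed the cans, caps and discs using the wrist camera.

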